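# Make up the inspection kit and the press kit

### The arm

A 6-joint arm with a two-finger parallel gripper is mounted at the origin on a cart in front of the work surface, level with it; the furniture and walls round the work are solid. World frame = base frame: x ahead of the robot, y to its left, z up, the work surface at z = 0. Lengths are in m, angles in rad, forces in N, time in s.
With the tool pointing down it reaches from about 0.35 to 0.725 m from the base axis. Payload 4.3 kg.
Tool frame: the origin (TCP) lies midway between the tips of the shut fingers; the grasp point (between the pads) lies 19 mm behind it; z points along the fingers, y is the direction in which the jaws open and shut (so a half turn about z gives the same grasp; the last joint's range is limited). The gripper opens to 85 mm and grips with 20 to 120 N. Pads are 22 mm wide; open, the fingers measure 114 mm over their backs; the gripper's body (76 mm by 85 mm) begins 54 mm behind the grasp point. The pads swing forward as they close: fully open they stand 13 mm farther back than shut.
Start: joints at [-1.305, 0.377, 0.081, 1.274, 0, 1.46], TCP at [0.211, -0.535, 0.231] pointing down, gripper open.
Joint ranges: [-2.72, 2.72], [-0.84, 1.66], [-1.02, 1.22], [-1.77, 2.12], [-1.37, 1.28], [-3.14, 3.14]. Speed limits (rad/s): [2.57, 2.57, 3.14, 3.14, 3.14, 3.14].

### API

Orientations are given as a 3x3 rotation matrix whose columns are the frame's x, y, z axes.
In Python, from plant import sensors, grab_frame, order, nets gives the robot as it stands.
- The arm moves only by the tool apply_moves, never from a script. Its argument "moves" is a list of rows, each an object of numbers: "dx", "dy", "dz": the shift along the tool's x, y, z in m; "spin": the turn about the tool's z in rad; "grip": the finger opening in m, from 0 to 0.0854. A call has exactly 5 rows; each row shifts and turns the pose as measured when the row begins, along the tool's axes as they then stand; what a row does not reach is not made up. A row lasts 1/10 s, in which the tool goes at most 50 mm and 8.59 degrees, less where a joint would pass 70% of its speed; a pose out of reach is approached as far as the arm can. A call is refused whole if a number of a shift passes 0.05 or a number of a turn 0.15, either way. A call with a gripper value outside its range is refused whole. The fingers move at their own pace and stop on an object; "force" is the grip in N (left out, the last holds). Time passes only in rows, so rows that do not move let the fingers close, or fill a call up. It gives the time, the measured TCP pose, the force and the opening at its end, in the units of the state.
- sensors.get_obs(): the state, without advancing time (a new reading comes with each control period).
- grab_frame(name): name is "side" or "top" or "wrist"; returns a dict with "color" (420x560x3 uint8, blue, green, red), "depth" (420x560 float32, m along the optical axis (not along the pixel's ray), 0 where there is no reading), "vertical_fov" (degrees; the focal length in pixels is half the picture's height over the tangent of half this angle, whatever the lens; pixels are square), "cx", "cy" (the principal point, pixels), "dist" ([k1, k2, p1, p2, k3] as OpenCV has them; the pictures are not rectified), "origin" and "rotation" of the camera in the world. Camera axes: x right, y down, z forward; pixel columns grow to the right and rows downward; lengths in m; the calibration is good to about 2 mm. A picture is of the moment at which its call begins.
- order.sign_off(): hands the job in, once; it reports no verdict.
Trained networks look in the newest picture that a camera, given by its name, has taken for a name from the list of things; names that differ only in an ending like _2 or _b are one class to them, and where a whole thing is asked for, a point or a joint stands for the part that bears it (a point fixed in the world has none). Each returns a list of dicts, best first, with "confidence" (0 to 1); they miss things now and then, are a little off and sometimes report something else, mostly with a low value. They report only what shows in the picture. A call takes as long as a camera call. They do not tell look-alikes from the thing itself.
- nets.look_for(camera, query): "box" ([left, top, width, height] in pixels, round what is visible of it).
The state is a dict: "t": time; "joint_positions": joint angles; "qd": joint speeds; "joint_torque": joint torques, N m; "position": TCP position; "tool_rot": TCP orientation; "force": force on the tool from outside, world axes, zero at the start; "ft_torque": the same for the moment, N m; "finger_gap": finger opening in m.
Only numpy, scipy, OpenCV 4.12 (cv2) and the standard library are available. Lean on these libraries where they do the work, as an engineer would, in place of code of your own. Each camera call takes 0.05 s, during which the arm holds its last target. There are 200 camera calls.

### The job

Make up the two service kits from the loose stock. The kit for the inspection bench, on the larger board with the square pocket, gets the ground parts: seat the vee block flat in the square pocket with its vee upwards, lay the guide bush lengthwise in that vee, resting on both flanks and about centred, and lay the dowel pin in the trough. The kit for the press, on the smaller board with the round recess, gets the hardware: the die spring lying in its trough and the hex bolt standing on its head in the recess; leave the micrometer where it lies.

Things in the scene. Friction and masses are not known exactly. Their poses are not given: they have to be found in the camera images.
- board_a: larger kit board: a plywood nest board in a grey steel pan, 98 (x) by 146 (y) mm and 24 mm high, fixed. Origin at the centre of its underside on the bench; z up. Its top face is at z = +24 mm. Square pocket, 58 (x) by 56 (y) mm, centred at x 0, y +33 mm, floor at z = +12 mm (12 mm deep). Trough, 64 mm long along x and 26 mm wide along y, centred at x 0, y -38 mm, floor at z = +19 mm (5 mm deep). A thin wire bail stands out 9 mm from each end.
- board_b: smaller kit board of the same make, 98 (x) by 116 (y) mm and 24 mm high, fixed. Origin at the centre of its underside on the bench; z up. Top face at z = +24 mm. Round recess, 36 mm across, centred at x 0, y +26 mm, floor at z = +19 mm (5 mm deep). Trough, 64 mm long along x and 26 mm wide along y, centred at x 0, y -26 mm, floor at z = +19 mm (5 mm deep).
- vee_centre (a point): centre (18 mm above its underside) of the loose grey steel vee block, 46 mm long (x) by 44 mm wide (y) by 36 mm high (z up), 0.38 kg. The 90 degree vee is cut in its top and runs along x; it is 28 mm wide at the top and 12.5 mm deep to its flat narrow bottom. Plain sides at y = +-22 mm to grip. Seated in the pocket its lowest 12 mm are below the board's top face.
- bush_centre (a point): centre of the loose guide bush, a steel tube 38 mm in outside diameter and 78 mm long, 0.45 kg. Its x runs along the tube's axis. It starts lying on the bench with its centre 19 mm up. Laid in the vee its axis runs along the vee block's x, 31 mm above the vee block's centre and 13 mm above the block's top.
- pin_centre (a point): centre of the loose bright dowel pin, 10 mm thick and 50 mm long, lying along its y; centre 5 mm above what it lies on. It does not roll.
- spring_centre (a point): centre of the loose red-brown coil die spring, 18 mm thick and 43 mm long (solid and stiff, 14 mm between the faces that the fingers meet), lying along its y; centre 9.5 mm above what it lies on. It does not roll.
- bolt_centre (a point): centre (25.5 mm above its underside) of the loose hex bolt, 51 mm high, standing on its head: head 18 mm across and 7 mm high at the bottom, shank 10 mm in diameter above it. z up along the shank.
- mic_centre (a point): middle of the outside micrometer (black frame, bright thimble, 141 by 44 mm, 13 mm high, long side along y), loose on the bench: to be left alone.
Mind the look-alikes: they are no part of the job. What is shaped like the part that bears vee_centre but orange is not meant.

How it is judged:
At the end, for the whole second after the job is handed in: Larger board: vee block level on the pocket floor; bush in its vee (12 mm along, 4 mm across, 7 degrees); pin flat on the trough floor. Smaller board: spring flat on the trough floor; bolt upright on the recess floor. Centres within 10 to 13 mm. At rest, released; micrometer moved under 30 mm (x of vee_centre in the frame of board_a between -0.01 and 0.01 m and y of vee_centre in the frame of board_a between 0.023 and 0.043 m and z of vee_centre in the frame of board_a between 0.027 and 0.033 m and angle between vee_centre's own z axis and vertical below 0.1 rad and linear speed of each of vee_block, bush, pin, die_spring, bolt below 0.02 m/s and x of bush_centre in the frame of vee_centre between -0.012 and 0.012 m and y of bush_centre in the frame of vee_centre between -0.004 and 0.004 m and z of bush_centre in the frame of vee_centre between 0.027 and 0.035 m and angle between the x axis of bush_centre and the x axis of vee_centre, either way round below 0.12 rad and x of pin_centre in the frame of board_a between -0.011 and 0.011 m and y of pin_centre in the frame of board_a between -0.048 and -0.028 m and z of pin_centre in the frame of board_a between 0.0215 and 0.0265 m and x of spring_centre in the frame of board_b between -0.013 and 0.013 m and y of spring_centre in the frame of board_b between -0.036 and -0.016 m and z of spring_centre in the frame of board_b between 0.026 and 0.031 m and x of bolt_centre in the frame of board_b between -0.011 and 0.011 m and y of bolt_centre in the frame of board_b between 0.015 and 0.037 m and z of bolt_centre in the frame of board_b between 0.042 and 0.047 m and angle between bolt_centre's own z axis and vertical below 0.12 rad); the robot touches nothing.
It fails at once if the micrometer is knocked away (moved more than 30 mm) (distance of mic_centre from where it was at the start of the episode above 0.03 m).
It also fails if it takes over 120 s, if anything falls off the work surface, if the arm or the gripper's body presses on something with over 40 N, if the wrist force passes 120 N, or if a joint passes its speed limit or range.

## Working session

There is one attempt and no reset: what is moved stays moved. The work goes in short steps, Python scripts to look and compute and a tool call to move; the robot and the scene stay as the last step left them, time stands still between calls to the robot, and variables do not carry over. Pictures are saved under pics/ and viewed, about 12 in all and at most 16, crops included, and the job is handed in when it is done.

Besides the shell and the picture viewer there is one more tool, called by a JSON object that holds its "fn" and its "kwargs". apply_moves: Moves the arm, as the interface text tells. Its arguments: {"type":"object","properties":{"moves":{"type":"array"},"force":{"type":"number"}},"required":["moves"]}

```bash
mkdir -p pics; ls; cat > h.py <<'E'
import numpy as np, cv2
from plant import sensors, grab_frame, order, nets
def K(f):
    h=f["color"].shape[0]; F=h/2/np.tan(np.radians(f["vertical_fov"])/2)
    return np.array([[F,0,f["cx"]],[0,F,f["cy"]],[0,0,1.]])
def cloud(f):
    h,w=f["depth"].shape
    v,u=np.mgrid[0:h,0:w]
    p=cv2.undistortPoints(np.stack([u,v],-1).reshape(-1,1,2).astype(np.float32),K(f),np.array(f["dist"],float)).reshape(h,w,2)
    d=f["depth"]
    P=np.dstack([p[...,0]*d,p[...,1]*d,d])@np.array(f["rotation"]).T+np.array(f["origin"])
    P[d==0]=np.nan
    return P
E
python3 - <<'E'
from h import *
s=sensors.get_obs(); print(s["t"],s["position"],s["tool_rot"],s["finger_gap"])
for c in ("top","side"):
    f=grab_frame(c); cv2.imwrite(f"pics/{c}0.png",f["color"]); np.save(f"{c}0.npy",cloud(f)); P=cloud(f)
    print(c,f["origin"],np.round(f["rotation"],2).tolist(),f["vertical_fov"],f["dist"])
    for q in ("board_a","board_b","vee_centre","bush_centre","pin_centre","spring_centre","bolt_centre","mic_centre"):
        for r in nets.look_for(c,q)[:3]:
            b=r["box"]; u,v=int(b[0]+b[2]/2),int(b[1]+b[3]/2)
            print(q,round(r["confidence"],2),np.round(b),np.round(P[min(v,419),min(u,559)],3))
E
```

```text
pics
0.0 [ 0.21086387 -0.53425654  0.23035959] [[ 9.30210149e-01  3.67026985e-01 -5.20507990e-04]
 [ 3.67027282e-01 -9.30208146e-01  1.94403902e-03]
 [ 2.29334009e-04 -1.99940546e-03 -9.99997975e-01]] 0.08524466319701768
top [0.37671579 0.20631256 0.87285461] [[-0.02, -0.99, 0.15], [-1.0, 0.02, -0.02], [0.01, -0.15, -0.99]] 51.891766497852245 [-0.10671405  0.          0.          0.          0.        ]
board_a 0.94 [292. 137.  80.  62.] [0.582 0.07  0.023]
board_a 0.39 [247. 224.  33.  38.] [0.434 0.21  0.038]
board_b 0.94 [292. 137.  80.  62.] [0.582 0.07  0.023]
board_b 0.39 [247. 224.  33.  38.] [0.434 0.21  0.038]
vee_centre 0.9 [288. 276.  30.  30.] [0.338 0.134 0.018]
vee_centre 0.61 [293. 225.  29.  30.] [0.437 0.123 0.016]
bush_centre 0.83 [248. 222.  32.  45.] [0.43  0.211 0.036]
bolt_centre 0.71 [338. 215.  20.   6.] [ 0.482  0.035 -0.002]
mic_centre 0.72 [181. 270.  48.  65.] [0.322 0.327 0.013]
side [ 0.07874789 -0.56073743  0.44924314] [[0.87, -0.18, 0.45], [-0.48, -0.36, 0.8], [0.02, -0.91, -0.41]] 43.36658776188609 [-0.0497239  0.         0.         0.         0.       ]
board_a 0.66 [188. 192.  76.  39.] [0.457 0.361 0.018]
board_a 0.61 [316. 236.  92.  58.] [0.569 0.045 0.021]
board_b 0.66 [188. 192.  76.  39.] [0.457 0.361 0.018]
board_b 0.61 [316. 236.  92.  58.] [0.569 0.045 0.021]
vee_centre 0.9 [198. 259.  32.  34.] [0.332 0.113 0.03 ]
vee_centre 0.65 [259. 245.  30.  39.] [0.432 0.103 0.029]
bush_centre 0.91 [225. 231.  45.  28.] [0.426 0.188 0.028]
pin_centre 0.52 [320. 213.   9.   9.] [ 0.648  0.283 -0.003]
spring_centre 0.56 [312. 279.  21.  19.] [ 0.492  0.046 -0.002]
bolt_centre 0.59 [284. 210.  11.  25.] [0.539 0.239 0.026]
mic_centre 0.75 [130. 231.  74.  17.] [0.318 0.315 0.006]
```

```bash
python3 - <<'E'
import cv2
a=cv2.imread("pics/top0.png")[80:360,130:430]; cv2.imwrite("pics/top0c.png",cv2.resize(a,None,fx=2.14,fy=2.14,interpolation=cv2.INTER_CUBIC))
a=cv2.imread("pics/side0.png")[140:340,100:440]; cv2.imwrite("pics/side0c.png",cv2.resize(a,None,fx=2.3,fy=2.3,interpolation=cv2.INTER_CUBIC))
E
```

```text
(no output)
```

View pics/top0c.png

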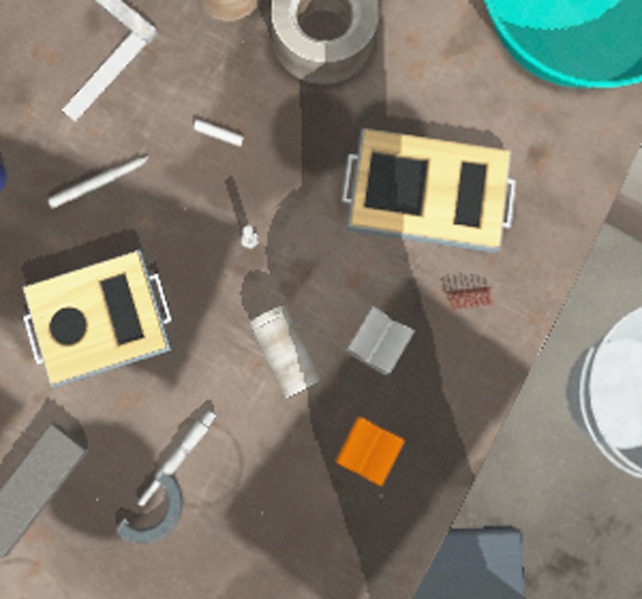

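View pics/side0c.png

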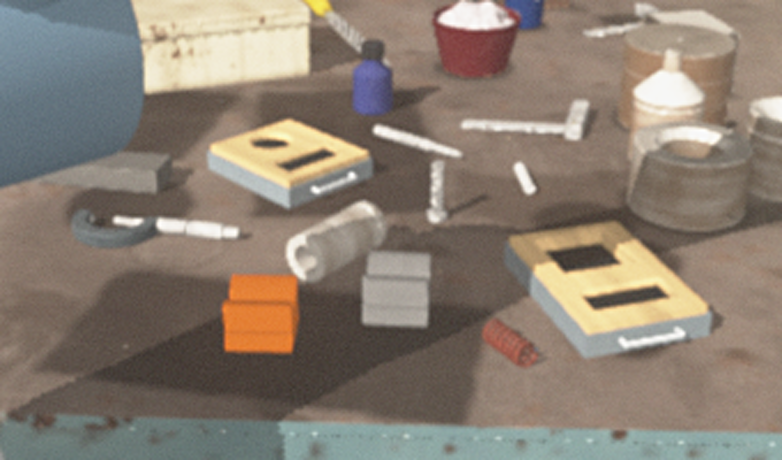

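```bash
python3 - <<'E'
from h import *
P=np.load("top0.npy"); im=cv2.imread("pics/top0.png")
z=P[...,2]
print("bench noise",np.nanmean(z[180:200,300-60:290]),np.nanstd(z[180:200,240:290]))
def rect(m,name,n=3):
    k,l,st,c=cv2.connectedComponentsWithStats(m.astype(np.uint8))
    for i in np.argsort(-st[1:,4])[:n]+1:
        q=P[l==i]; q=q[~np.isnan(q[:,0])]
        r=cv2.minAreaRect((q[:,:2]*1000).astype(np.float32))
        print(name,st[i],"c",np.round(r[0],1),"sz",np.round(r[1],1),"ang",round(r[2],1),"med",np.round(np.median(q,0),3), "mean",np.round(q.mean(0),4))
hsv=cv2.cvtColor(im,cv2.COLOR_BGR2HSV)
def roi(x0,y0,x1,y1):
    m=np.zeros(z.shape,bool); m[80+int(y0/2.14):80+int(y1/2.14),130+int(x0/2.14):130+int(x1/2.14)]=1; return m
yel=(hsv[...,0]>15)&(hsv[...,0]<35)&(hsv[...,1]>70)
for nm,r in dict(a=(340,120,520,255),b=(15,240,180,390)).items():
    R=roi(*r)
    m=cv2.morphologyEx((R&yel).astype(np.uint8),cv2.MORPH_CLOSE,np.ones((3,3)))
    rect(m,"board "+nm,1)
    dark=R&(im.max(2)<60); rect(dark,"pockets",2)
    rect(R&(z>0.018)&(z<.03),"zboard",1)
for nm,r,h in [("vee",(340,300,422,380),.01),("bush",(240,300,322,405),.008),("pin",(190,112,250,150),.004),("spring",(438,268,498,312),.006),("bolt",(222,170,262,252),.006)]:
    rect(roi(*r)&(z>h),nm,2)
br=(im.min(2)>130)
rect(roi(185,105,255,155)&br,"pinbright",1)
rect(roi(235,222,262,252)&br,"boltbright",1)
red=(hsv[...,1]>100)&((hsv[...,0]<12)|(hsv[...,0]>170))
rect(roi(430,260,500,315)&red,"springred",1)
E
```

```text
bench noise -0.00023721511791872306 0.008249854150845205
board a [ 294  140   74   55 2035] c [587.9  65. ] sz [146.9 102.6] ang 80.1 med [0.585 0.063 0.022] mean [0.5848 0.066  0.0213]
pockets [301 152  28  28 406] c [590.7 101.4] sz [52.7 53.8] ang 80.3 med [0.588 0.111 0.01 ] mean [0.5887 0.1083 0.0099]
pockets [351 183   3   3   6] c [547.8  26.2] sz [2.9 5.7] ang 43.2 med [0.548 0.026 0.018] mean [0.5481 0.0266 0.0179]
zboard [ 294  140   74   55 2011] c [583.7  68.8] sz [142.1  96.6] ang 80.9 med [0.581 0.06  0.022] mean [0.5828 0.0635 0.0219]
board b [ 142  198   66   61 1750] c [467.8 387.6] sz [ 94.8 111.1] ang 16.7 med [0.458 0.389 0.022] mean [0.4603 0.3873 0.0217]
pockets [187 236  10   4  14] c [447.1 352.2] sz [ 4.2 18.1] ang 23.4 med [0.447 0.351 0.018] mean [0.4474 0.3514 0.0175]
pockets [145 210   1   1   1] c [507.7 452.5] sz [0. 0.] ang 0.0 med [ 0.508  0.453 -0.003] mean [ 0.5077  0.4525 -0.0028]
zboard [ 141  197   66   62 2117] c [466.9 387. ] sz [ 97.7 115.6] ang 17.0 med [0.467 0.39  0.022] mean [0.4662 0.389  0.0218]
vee [292 223  32  32 549] c [439.3 123. ] 
[... 344 characters left out ...]
[479.   31.4] sz [17.5 31.9] ang 3.8 med [0.48  0.034 0.014] mean [0.4796 0.033  0.0138]
spring [340 216   3   9  11] c [476.3  51.6] sz [15.6  2.5] ang 15.0 med [0.478 0.051 0.015] mean [0.4768 0.0518 0.0143]
bolt [243 185   6  10  40] c [539.7 242.5] sz [12.1  9.2] ang 24.5 med [0.538 0.241 0.044] mean [0.5385 0.242  0.0361]
pinbright [219 136  25  13 133] c [647.4 272.9] sz [52.1 10. ] ang 67.6 med [0.646 0.273 0.006] mean [0.6462 0.2724 0.0053]
boltbright [242 185   9  12  71] c [542.5 244.1] sz [21.1 17.2] ang 30.1 med [0.537 0.242 0.008] mean [0.5388 0.2426 0.0208]
springred [340 215  14   9  54] c [478.3  40. ] sz [15.5 26.8] ang 5.1 med [0.478 0.043 0.012] mean [0.4785 0.0405 0.01  ]
```

```bash
cat >> h.py <<'E'
def phi(): R=np.array(sensors.get_obs()["tool_rot"]); return np.degrees(np.arctan2(R[1,0],R[0,0]))
def plan(x,y,z,ph=None,step=.045,cur=None):
    s=sensors.get_obs(); R=np.array(s["tool_rot"]); p=np.array(s["position"]); f0=phi()
    d=np.array([x,y,z])-p; dp=0 if ph is None else np.radians((ph-f0+180)%360-180)
    n=max(1,int(np.ceil(max(np.linalg.norm(d)/step,abs(dp)/.14))))
    print("t",round(s["t"],2),"p",np.round(p,4),"phi",round(f0,1),"gap",round(s["finger_gap"],4),"F",np.round(s["force"],1),"n",n)
    for i in range(n):
        a=np.radians(f0)+dp*i/n; c,q=np.cos(a),np.sin(a)
        v=np.array([[c,q],[q,-c]])@d[:2]/n
        print(f'{v[0]:.3f} {v[1]:.3f} {-d[2]/n:.3f} s {-dp/n:.3f}')
E
python3 -c "
from h import *
plan(.479,.0,.20,94)"
```

```text
t 0.9 p [ 0.211  -0.5349  0.2313] phi 21.5 gap 0.0852 F [ 0.3 -0.5  0.9] n 14
0.032 -0.029 0.002 s -0.090
0.034 -0.026 0.002 s -0.090
0.036 -0.022 0.002 s -0.090
0.038 -0.019 0.002 s -0.090
0.040 -0.015 0.002 s -0.090
0.041 -0.012 0.002 s -0.090
0.042 -0.008 0.002 s -0.090
0.043 -0.004 0.002 s -0.090
0.043 -0.000 0.002 s -0.090
0.043 0.004 0.002 s -0.090
0.042 0.007 0.002 s -0.090
0.041 0.011 0.002 s -0.090
0.040 0.015 0.002 s -0.090
0.039 0.018 0.002 s -0.090
```

{"fn": "apply_moves", "kwargs": {"moves": [{"dx":0.032,"dy":-0.029,"dz":0.002,"spin":-0.09,"grip":0.05},{"dx":0.034,"dy":-0.026,"dz":0.002,"spin":-0.09,"grip":0.05},{"dx":0.036,"dy":-0.022,"dz":0.002,"spin":-0.09,"grip":0.05},{"dx":0.038,"dy":-0.019,"dz":0.002,"spin":-0.09,"grip":0.05},{"dx":0.04,"dy":-0.015,"dz":0.002,"spin":-0.09,"grip":0.05}]}}

```text
t: 1.4
position: [0.3065, -0.3436, 0.22]
tool_rot: [[0.672, 0.74, 0.001], [0.74, -0.672, -0.004], [-0.002, 0.004, -1.0]]
force: [0.5, -0.7, 0.4]
finger_gap: 0.0502
```

{"fn": "apply_moves", "kwargs": {"moves": [{"dx":0.041,"dy":-0.012,"dz":0.002,"spin":-0.09,"grip":0.05},{"dx":0.042,"dy":-0.008,"dz":0.002,"spin":-0.09,"grip":0.05},{"dx":0.043,"dy":-0.004,"dz":0.002,"spin":-0.09,"grip":0.05},{"dx":0.043,"dy":0,"dz":0.002,"spin":-0.09,"grip":0.05},{"dx":0.043,"dy":0.004,"dz":0.002,"spin":-0.09,"grip":0.05}]}}

```text
t: 1.9
position: [0.4038, -0.143, 0.21]
tool_rot: [[0.267, 0.964, 0.005], [0.964, -0.267, -0.007], [-0.005, 0.007, -1.0]]
force: [1.6, -0.0, -0.4]
finger_gap: 0.0503
```

{"fn": "apply_moves", "kwargs": {"moves": [{"dx":0.042,"dy":0.007,"dz":0.002,"spin":-0.09,"grip":0.05},{"dx":0.041,"dy":0.011,"dz":0.002,"spin":-0.09,"grip":0.05},{"dx":0.04,"dy":0.015,"dz":0.002,"spin":-0.09,"grip":0.05},{"dx":0.039,"dy":0.018,"dz":0.002,"spin":-0.09,"grip":0.05},{"dx":0,"dy":0,"dz":0,"spin":0,"grip":0.05}]}}

```text
t: 2.4
position: [0.4797, 0.023, 0.2022]
tool_rot: [[-0.113, 0.994, 0.01], [0.994, 0.113, -0.006], [-0.008, 0.009, -1.0]]
force: [0.3, -0.5, -0.4]
finger_gap: 0.0501
```

```bash
python3 - <<'E'
from h import *
f=grab_frame("wrist"); cv2.imwrite("pics/w1.png",f["color"]); P=cloud(f); np.save("w1.npy",P)
print(f["origin"],np.round(f["rotation"],2).tolist(),f["vertical_fov"])
for q in ("spring_centre","board_a","vee_centre"):
  for r in nets.look_for("wrist",q)[:2]:
    b=r["box"]; print(q,r["confidence"],np.round(b),P[min(419,int(b[1]+b[3]/2)),min(559,int(b[0]+b[2]/2))])
plan(.479,.035,.2,94)
E
```

```text
[0.47002696 0.09313597 0.34365359] [[0.99, 0.11, 0.04], [0.11, -0.95, -0.28], [0.01, 0.28, -0.96]] 70.48078200861714
spring_centre 0.65 [268. 167.  12.  40.] [ 0.47869824  0.03335625 -0.00149773]
board_a 0.91 [308.  90. 133. 147.] [0.58630622 0.0739598  0.01093833]
vee_centre 0.83 [210.  65.  66.  66.] [0.43731548 0.12501786 0.01909191]
vee_centre 0.79 [110.  43.  74.  68.] [0.33795179 0.13516865 0.0171949 ]
t 2.6 p [0.4779 0.0182 0.2023] phi 96.0 gap 0.0496 F [-0.7 -0.7 -0.6] n 1
0.017 0.003 0.002 s 0.034
```

View pics/w1.png

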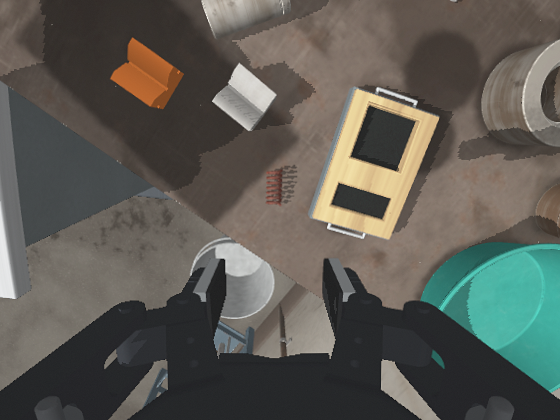

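```bash
cat >> h.py <<'E'
def rect(P,m,name,n=1,minpx=20):
    k,l,st,c=cv2.connectedComponentsWithStats(m.astype(np.uint8))
    for i in np.argsort(-st[1:,4])[:n]+1:
        if st[i,4]<minpx: continue
        q=P[l==i]; q=q[~np.isnan(q[:,0])]
        r=cv2.minAreaRect((q[:,:2]*1000).astype(np.float32))
        print(name,st[i].tolist(),"c",np.round(r[0],1),"sz",np.round(r[1],1),"ang",round(r[2],1),"zmed",np.round(np.median(q[:,2]),4))
def near(P,x,y,r): return np.hypot(P[...,0]-x,P[...,1]-y)<r
def bz(P,x,y,r):
    m=near(P,x,y,r)&(abs(P[...,2])<.006); return np.nanmedian(P[m][:,2])
E
python3 - <<'E'
from h import *
P=np.load("w1.npy"); z=P[...,2]; im=cv2.imread("pics/w1.png"); hsv=cv2.cvtColor(im,cv2.COLOR_BGR2HSV)
print("bench",bz(P,.479,.035,.06),bz(P,.585,.065,.12))
rect(P,near(P,.479,.035,.04)&(z>.004),"spring z")
red=(hsv[...,1]>100)&((hsv[...,0]<12)|(hsv[...,0]>170))
rect(P,near(P,.479,.035,.04)&(red),"spring red")
yel=(hsv[...,0]>12)&(hsv[...,0]<35)&(hsv[...,1]>60)
rect(P,near(P,.585,.065,.11)&(z>.018)&(z<.03),"A z"); 
rect(P,near(P,.585,.065,.11)&(z>.018)&(z<.03)&yel,"A yel")
rect(P,near(P,.585,.065,.06)&(z<.016)&(z>.005),"A pocket",2)
rect(P,near(P,.439,.123,.05)&(z>.006),"vee"); rect(P,near(P,.439,.123,.05)&(z>.028),"vee top",2)
E
```

```text
bench -0.0004946499195800369 -0.0007111828456765057
spring z [127, 258, 295, 162, 24214] c [479.6  28.8] sz [79.7 33.5] ang 6.7 zmed 0.2845
spring red [266, 170, 16, 36, 249] c [479.3  33.4] sz [17.2 41.1] ang 6.1 zmed 0.016
A z [310, 87, 130, 152, 8138] c [583.7  68.7] sz [146.1  97.6] ang 79.8 zmed 0.023
A yel [313, 89, 126, 150, 7237] c [584.5  68.8] sz [143.1  94.3] ang 80.2 zmed 0.0232
A pocket [351, 115, 62, 57, 2356] c [591.2  98.7] sz [51.4 57. ] ang 79.9 zmed 0.0113
A pocket [318, 129, 21, 58, 128] c [535.4  73.4] sz [64.7  0.8] ang 80.0 zmed 0.0106
vee [212, 63, 64, 68, 2234] c [439.6 123.2] sz [44.6 46.1] ang 57.4 zmed 0.0325
vee top [231, 63, 45, 45, 818] c [447.  134.9] sz [17.2 45.6] ang 54.7 zmed 0.0347
vee top [212, 89, 47, 42, 757] c [432.4 111.5] sz [17.1 45.3] ang 57.4 zmed 0.0346
```

{"fn": "apply_moves", "kwargs": {"moves": [{"dx":0.015,"dy":0.003,"dz":0.02,"spin":0,"grip":0.036},{"dx":0,"dy":0,"dz":0.045,"spin":0,"grip":0.036},{"dx":0,"dy":0,"dz":0.045,"spin":0,"grip":0.036},{"dx":0,"dy":0,"dz":0.03,"spin":0,"grip":0.036},{"dx":0,"dy":0,"dz":0.01,"spin":0,"grip":0.036}]}}

```text
t: 3.1
position: [0.4841, 0.0242, 0.0525]
tool_rot: [[-0.088, 0.996, 0.02], [0.996, 0.088, -0.011], [-0.013, 0.018, -1.0]]
force: [-0.7, -0.5, 0.2]
finger_gap: 0.0363
```

```bash
python3 - <<'E'
from h import *
plan(.4794,.0334,.006,96)
E
```

```text
t 3.1 p [0.4841 0.0242 0.0525] phi 95.0 gap 0.0363 F [-0.7 -0.5  0.2] n 2
0.005 -0.002 0.023 s -0.008
0.005 -0.002 0.023 s -0.008
```

```bash
python3 - <<'E'
s=open('h.py').read()
a=s.index("        a=np.radians(f0)"); b=s.index("def rect")
s=s[:a]+'''        a=-dp*i/n; c,q=np.cos(a),np.sin(a)
        v=(R@np.array([[c,-q,0],[q,c,0],[0,0,1]])).T@d/n
        print(f'{v[0]:.3f} {v[1]:.3f} {v[2]:.3f} s {-dp/n:.3f}')
    print("tilt",np.round(R[:2,2],3),"j",np.round(s["joint_positions"],2))
'''+s[b:]
open('h.py','w').write(s)
E
python3 -c "
from h import *
plan(.4794,.0334,.006,96)"
```

```text
t 3.1 p [0.4841 0.0242 0.0525] phi 95.0 gap 0.0363 F [-0.7 -0.5  0.2] n 2
0.005 -0.002 0.023 s -0.008
0.005 -0.002 0.023 s -0.008
tilt [ 0.02  -0.011] j [-0.07  0.32 -0.5   0.73 -0.01  1.41]
```

{"fn": "apply_moves", "kwargs": {"moves": [{"dx":0.005,"dy":-0.002,"dz":0.02,"spin":0,"grip":0.036},{"dx":0.005,"dy":-0.002,"dz":0.01,"spin":0,"grip":0.036},{"dx":0,"dy":0,"dz":0,"spin":0,"grip":0.036},{"dx":0,"dy":0,"dz":0,"spin":0,"grip":0.036},{"dx":0,"dy":0,"dz":0,"spin":0,"grip":0.036}]}}

```text
t: 3.6
position: [0.4809, 0.0296, 0.0242]
tool_rot: [[-0.08, 0.997, 0.022], [0.997, 0.08, -0.012], [-0.014, 0.021, -1.0]]
force: [-0.4, -1.1, 0.0]
finger_gap: 0.0357
```

```bash
python3 - <<'E'
from h import *
plan(.4794,.0334,.006,96)
E
```

```text
t 3.6 p [0.4809 0.0296 0.0242] phi 94.6 gap 0.0357 F [-0.4 -1.1  0. ] n 1
0.004 -0.002 0.018 s -0.025
tilt [ 0.022 -0.012] j [-0.06  0.35 -0.54  0.65 -0.01  1.43]
```

{"fn": "apply_moves", "kwargs": {"moves": [{"dx":0.004,"dy":-0.001,"dz":0.018,"spin":-0.02,"grip":0.036},{"dx":0,"dy":0,"dz":0,"spin":0,"grip":0.036},{"dx":0,"dy":0,"dz":0,"spin":0,"grip":0.0},{"dx":0,"dy":0,"dz":0,"spin":0,"grip":0.0},{"dx":0,"dy":0,"dz":0,"spin":0,"grip":0.0}], "force": 40}}

```text
t: 4.1
position: [0.4854, 0.0325, 0.0114]
tool_rot: [[-0.099, 0.995, 0.032], [0.995, 0.099, -0.013], [-0.016, 0.03, -0.999]]
force: [-0.0, 0.3, -0.3]
finger_gap: 0.0124
```

{"fn": "apply_moves", "kwargs": {"moves": [{"dx":0,"dy":0,"dz":0,"spin":0,"grip":0.0},{"dx":0,"dy":0,"dz":-0.01,"spin":0,"grip":0.0},{"dx":0,"dy":0,"dz":-0.03,"spin":0,"grip":0.0},{"dx":0,"dy":0,"dz":-0.04,"spin":0,"grip":0.0},{"dx":0,"dy":0,"dz":-0.04,"spin":0,"grip":0.0}]}}

```text
t: 4.6
position: [0.4765, 0.0342, 0.1321]
tool_rot: [[-0.098, 0.995, 0.02], [0.995, 0.098, -0.013], [-0.015, 0.019, -1.0]]
force: [1.0, -0.6, -1.2]
finger_gap: 0.0127
```

```bash
python3 - <<'E'
from h import *
plan(.4746,.3626,.15,197)
E
```

```text
t 4.6 p [0.4765 0.0342 0.1321] phi 95.6 gap 0.0127 F [ 1.  -0.6 -1.2] n 13
0.025 0.002 -0.002 s -0.136
0.025 0.006 -0.002 s -0.136
0.024 0.009 -0.002 s -0.136
0.022 0.012 -0.002 s -0.136
0.020 0.015 -0.002 s -0.136
0.018 0.018 -0.002 s -0.136
0.015 0.020 -0.002 s -0.136
0.013 0.022 -0.002 s -0.136
0.010 0.023 -0.002 s -0.136
0.006 0.024 -0.002 s -0.136
0.003 0.025 -0.002 s -0.136
-0.001 0.025 -0.002 s -0.136
-0.004 0.025 -0.002 s -0.136
tilt [ 0.02  -0.013] j [-0.05  0.22 -0.4   0.93 -0.01  1.42]
```

{"fn": "apply_moves", "kwargs": {"moves": [{"dx":0.025,"dy":0.002,"dz":-0.002,"spin":-0.136,"grip":0},{"dx":0.025,"dy":0.006,"dz":-0.002,"spin":-0.136,"grip":0},{"dx":0.024,"dy":0.009,"dz":-0.002,"spin":-0.136,"grip":0},{"dx":0.022,"dy":0.012,"dz":-0.002,"spin":-0.136,"grip":0},{"dx":0.02,"dy":0.015,"dz":-0.002,"spin":-0.136,"grip":0}]}}

```text
t: 5.1
position: [0.4804, 0.1622, 0.1533]
tool_rot: [[-0.715, 0.698, 0.039], [0.698, 0.716, -0.013], [-0.037, 0.018, -0.999]]
force: [-0.0, 0.6, -0.6]
finger_gap: 0.0124
```

{"fn": "apply_moves", "kwargs": {"moves": [{"dx":0.018,"dy":0.018,"dz":-0.002,"spin":-0.136,"grip":0},{"dx":0.015,"dy":0.02,"dz":-0.002,"spin":-0.136,"grip":0},{"dx":0.013,"dy":0.022,"dz":-0.002,"spin":-0.136,"grip":0},{"dx":0.01,"dy":0.023,"dz":-0.002,"spin":-0.136,"grip":0},{"dx":0.006,"dy":0.024,"dz":-0.002,"spin":-0.136,"grip":0}]}}

```text
t: 5.6
position: [0.4747, 0.2933, 0.1666]
tool_rot: [[-0.997, 0.064, 0.042], [0.064, 0.998, -0.012], [-0.042, -0.01, -0.999]]
force: [1.0, 0.4, -0.8]
finger_gap: 0.0127
```

```bash
python3 - <<'E'
from h import *
f=grab_frame("wrist"); cv2.imwrite("pics/w2.png",f["color"]); P=cloud(f); np.save("w2.npy",P); z=P[...,2]
print(f["origin"])
print("bench",bz(P,.467,.387,.12))
rect(P,near(P,.467,.387,.09)&(z>.016)&(z<.03),"B z")
rect(P,near(P,.467,.387,.055)&(z<.0205)&(z>.012),"B pocket",3)
rect(P,near(P,.432,.211,.06)&(z>.006)&(z<.05),"bush"); 
rect(P,near(P,.54,.242,.03)&(z>.004)&(z<.06),"bolt")
rect(P,near(P,.647,.272,.04)&(z>.004)&(z<.02),"pin")
plan(.4746,.3626,.10,197)
E
```

```text
[0.39916489 0.29976219 0.30552019]
bench -0.0005686815623204555
B z [298, 119, 138, 130, 11264] c [466.7 387. ] sz [ 96.7 116.8] ang 16.8 zmed 0.023
B pocket [323, 164, 43, 68, 1661] c [475.7 362.6] sz [64.8 26.6] ang 16.5 zmed 0.0185
B pocket [379, 162, 37, 37, 1033] c [460.5 413.6] sz [35.6 34.8] ang 4.6 zmed 0.0185
B pocket [326, 131, 62, 24, 237] c [421.8 373.3] sz [ 3.4 59.4] ang 16.5 zmed 0.0172
bush [146, 119, 78, 90, 3464] c [432.5 211.1] sz [78.2 37. ] ang 25.1 zmed 0.0346
bolt [223, 251, 18, 32, 299] c [539.5 242.6] sz [16.5 14.4] ang 69.2 zmed 0.0247
pin [255, 330, 32, 14, 221] c [649.4 277.3] sz [38.2  9.5] ang 66.8 zmed 0.0082
t 5.65 p [0.4748 0.2971 0.1671] phi 176.8 gap 0.0124 F [-0.1  2.9 -0.6] n 3
0.002 0.022 0.022 s -0.118
-0.000 0.022 0.022 s -0.118
-0.003 0.022 0.022 s -0.118
tilt [ 0.042 -0.008] j [ 0.46  0.34 -0.14  1.06 -0.03  0.52]
```

View pics/w2.png

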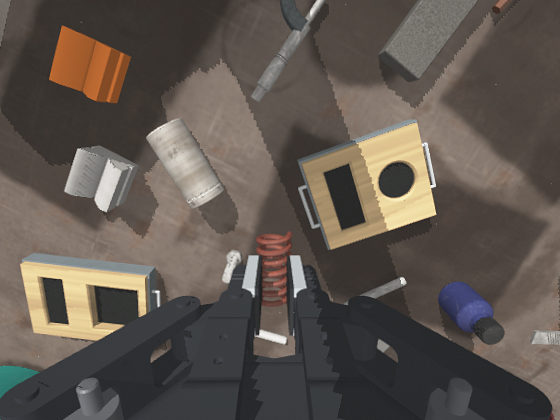

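{"fn": "apply_moves", "kwargs": {"moves": [{"dx":0.002,"dy":0.022,"dz":0.022,"spin":-0.118,"grip":0},{"dx":0,"dy":0.022,"dz":0.022,"spin":-0.118,"grip":0},{"dx":-0.003,"dy":0.022,"dz":0.022,"spin":-0.118,"grip":0},{"dx":0,"dy":0,"dz":0,"spin":0,"grip":0},{"dx":0,"dy":0,"dz":0,"spin":0,"grip":0}]}}

```text
t: 6.15
position: [0.4754, 0.3669, 0.1037]
tool_rot: [[-0.951, -0.305, 0.048], [-0.305, 0.952, -0.006], [-0.044, -0.02, -0.999]]
force: [0.4, -0.2, -1.2]
finger_gap: 0.0128
```

```bash
python3 - <<'E'
from h import *
plan(.475,.3624,.0315,197,.03)
E
```

```text
t 6.15 p [0.4754 0.3669 0.1037] phi -162.2 gap 0.0128 F [ 0.4 -0.2 -1.2] n 3
0.002 -0.001 0.024 s 0.005
0.002 -0.001 0.024 s 0.005
0.002 -0.001 0.024 s 0.005
tilt [ 0.048 -0.006] j [ 0.57  0.46 -0.13  0.94 -0.03  0.26]
```

{"fn": "apply_moves", "kwargs": {"moves": [{"dx":0.002,"dy":-0.001,"dz":0.024,"spin":0.01,"grip":0},{"dx":0.002,"dy":-0.001,"dz":0.024,"spin":0,"grip":0},{"dx":0.001,"dy":-0.001,"dz":0.018,"spin":0,"grip":0},{"dx":0,"dy":0,"dz":0,"spin":0,"grip":0},{"dx":0,"dy":0,"dz":0,"spin":0,"grip":0}]}}

```text
t: 6.65
position: [0.479, 0.3598, 0.044]
tool_rot: [[-0.957, -0.283, 0.056], [-0.284, 0.959, -0.003], [-0.053, -0.019, -0.998]]
force: [-0.0, -0.3, 0.2]
finger_gap: 0.0122
```

```bash
python3 - <<'E'
from h import *
plan(.475,.3624,.0315,197,.03)
E
```

```text
t 6.65 p [0.479  0.3598 0.044 ] phi -163.5 gap 0.0122 F [-0.  -0.3  0.2] n 1
0.004 0.004 0.012 s -0.008
tilt [ 0.056 -0.003] j [ 0.56  0.51 -0.22  0.79 -0.03  0.27]
```

{"fn": "apply_moves", "kwargs": {"moves": [{"dx":0.003,"dy":0.003,"dz":0.009,"spin":-0.01,"grip":0},{"dx":0.001,"dy":0.001,"dz":0.003,"spin":0,"grip":0},{"dx":0,"dy":0,"dz":0,"spin":0,"grip":0},{"dx":0,"dy":0,"dz":0,"spin":0,"grip":0},{"dx":0,"dy":0,"dz":0,"spin":0,"grip":0}]}}

```text
t: 7.15
position: [0.4772, 0.3638, 0.0356]
tool_rot: [[-0.954, -0.292, 0.062], [-0.292, 0.956, 0.0], [-0.059, -0.018, -0.998]]
force: [-0.8, 0.1, -0.6]
finger_gap: 0.0129
```

```bash
python3 - <<'E'
from h import *
plan(.475,.3624,.0315,197,.03)
E
```

```text
t 7.15 p [0.4772 0.3638 0.0356] phi -163.0 gap 0.0129 F [-0.8  0.1 -0.6] n 1
0.003 -0.001 0.004 s 0.000
tilt [0.062 0.   ] j [ 0.56  0.51 -0.24  0.76 -0.03  0.27]
```

{"fn": "apply_moves", "kwargs": {"moves": [{"dx":0.003,"dy":-0.001,"dz":0.006,"spin":0,"grip":0},{"dx":0,"dy":0,"dz":0.003,"spin":0,"grip":0.03},{"dx":0,"dy":0,"dz":0,"spin":0,"grip":0.03},{"dx":0,"dy":0,"dz":-0.01,"spin":0,"grip":0.03},{"dx":0,"dy":0,"dz":-0.05,"spin":0,"grip":0.03}]}}

```text
t: 7.65
position: [0.4664, 0.3587, 0.0804]
tool_rot: [[-0.955, -0.292, 0.05], [-0.292, 0.956, -0.007], [-0.046, -0.021, -0.999]]
force: [0.4, -0.4, -0.1]
finger_gap: 0.0303
```

{"fn": "apply_moves", "kwargs": {"moves": [{"dx":0,"dy":0,"dz":-0.05,"spin":0,"grip":0.05},{"dx":0,"dy":-0.02,"dz":-0.05,"spin":0,"grip":0.05},{"dx":0,"dy":-0.04,"dz":0,"spin":0,"grip":0.05},{"dx":0,"dy":-0.04,"dz":0,"spin":0,"grip":0.05},{"dx":0,"dy":-0.04,"dz":0,"spin":0,"grip":0.05}]}}

```text
t: 8.15
position: [0.5056, 0.2303, 0.1945]
tool_rot: [[-0.951, -0.301, 0.065], [-0.302, 0.953, 0.002], [-0.063, -0.018, -0.998]]
force: [0.5, 0.3, -0.2]
finger_gap: 0.0498
```

```bash
python3 - <<'E'
from h import *
f=grab_frame("wrist"); cv2.imwrite("pics/w3.png",f["color"]); P=cloud(f); z=P[...,2]; im=f["color"]
hsv=cv2.cvtColor(im,cv2.COLOR_BGR2HSV); red=(hsv[...,1]>100)&((hsv[...,0]<12)|(hsv[...,0]>170))
rect(P,near(P,.475,.3624,.04)&red&(z>.025),"spring")
print(nets.look_for("wrist","spring_centre")[:2])
rect(P,near(P,.54,.242,.03)&(z>.004)&(z<.06),"bolt")
rect(P,near(P,.54,.242,.03)&(z>.03)&(z<.06),"bolt top")
plan(.54,.2425,.14,197,.045)
E
```

```text
spring [393, 185, 23, 37, 274] c [474.6 362. ] sz [40.6 18.4] ang 19.9 zmed 0.0346
[{'box': [393.4, 185.9, 20.1, 36.4], 'confidence': 0.56}]
bolt [270, 213, 15, 26, 266] c [539.7 242.3] sz [13.9 16. ] ang 9.9 zmed 0.0274
bolt top [272, 224, 10, 15, 126] c [540.4 241.9] sz [9.  9.2] ang 75.6 zmed 0.0498
t 8.25 p [0.5063 0.2272 0.1939] phi -162.8 gap 0.0501 F [ 0.1  0.8 -0.4] n 2
-0.017 0.003 0.028 s 0.002
-0.017 0.003 0.028 s 0.002
tilt [ 0.064 -0.001] j [ 0.32  0.3  -0.13  1.08 -0.02  0.02]
```

```bash
python3 - <<'E'
from h import *
plan(.54,.2423,.07,None,.045)
E
```

```text
t 8.25 p [0.5063 0.2272 0.1939] phi -162.8 gap 0.0501 F [ 0.1  0.8 -0.4] n 3
-0.010 0.002 0.042 s 0.000
-0.010 0.002 0.042 s 0.000
-0.010 0.002 0.042 s 0.000
tilt [ 0.064 -0.001] j [ 0.32  0.3  -0.13  1.08 -0.02  0.02]
```

{"fn": "apply_moves", "kwargs": {"moves": [{"dx":-0.01,"dy":0.002,"dz":0.042,"spin":0,"grip":0.05},{"dx":-0.01,"dy":0.002,"dz":0.042,"spin":0,"grip":0.05},{"dx":-0.01,"dy":0.002,"dz":0.042,"spin":0,"grip":0.05},{"dx":0,"dy":0,"dz":0,"spin":0,"grip":0.05},{"dx":0,"dy":0,"dz":0,"spin":0,"grip":0.05}]}}

```text
t: 8.75
position: [0.545, 0.2434, 0.0725]
tool_rot: [[-0.954, -0.292, 0.072], [-0.292, 0.956, 0.003], [-0.069, -0.018, -0.997]]
force: [0.0, -0.3, -0.2]
finger_gap: 0.0499
```

```bash
python3 - <<'E'
from h import *
plan(.54,.2423,.02,None,.02)
E
```

```text
t 8.75 p [0.545  0.2434 0.0725] phi -163.0 gap 0.0499 F [ 0.  -0.3 -0.2] n 3
0.003 0.000 0.017 s 0.000
0.003 0.000 0.017 s 0.000
0.003 0.000 0.017 s 0.000
tilt [0.072 0.003] j [ 0.32  0.46 -0.23  0.82 -0.02  0.03]
```

{"fn": "apply_moves", "kwargs": {"moves": [{"dx":0.003,"dy":0,"dz":0.018,"spin":0,"grip":0.035},{"dx":0.003,"dy":0,"dz":0.018,"spin":0,"grip":0.03},{"dx":0.003,"dy":0,"dz":0.018,"spin":0,"grip":0.03},{"dx":0,"dy":0,"dz":0,"spin":0,"grip":0},{"dx":0,"dy":0,"dz":0,"spin":0,"grip":0}]}}

```text
t: 9.25
position: [0.5445, 0.2446, 0.0287]
tool_rot: [[-0.952, -0.294, 0.084], [-0.294, 0.956, 0.008], [-0.083, -0.017, -0.996]]
force: [0.5, -0.6, -0.6]
finger_gap: 0.0083
```

{"fn": "apply_moves", "kwargs": {"moves": [{"dx":0,"dy":0,"dz":0,"spin":0,"grip":0},{"dx":0,"dy":0,"dz":-0.01,"spin":0,"grip":0},{"dx":0,"dy":0,"dz":-0.03,"spin":0,"grip":0},{"dx":0,"dy":0,"dz":-0.04,"spin":0,"grip":0},{"dx":0,"dy":0,"dz":-0.04,"spin":0,"grip":0}]}}

```text
t: 9.75
position: [0.532, 0.2431, 0.1538]
tool_rot: [[-0.952, -0.294, 0.08], [-0.295, 0.956, 0.007], [-0.079, -0.017, -0.997]]
force: [1.2, -0.3, -0.6]
finger_gap: 0.0084
```

```bash
python3 - <<'E'
from h import *
plan(.4595,.4122,.12,None,.04)
E
```

```text
t 9.75 p [0.532  0.2431 0.1538] phi -162.8 gap 0.0084 F [ 1.2 -0.3 -0.6] n 5
0.004 0.037 0.006 s 0.000
0.004 0.037 0.006 s 0.000
0.004 0.037 0.006 s 0.000
0.004 0.037 0.006 s 0.000
0.004 0.037 0.006 s 0.000
tilt [0.08  0.007] j [ 0.33  0.36 -0.15  0.98 -0.02  0.03]
```

{"fn": "apply_moves", "kwargs": {"moves": [{"dx":0.004,"dy":0.037,"dz":0.004,"spin":0,"grip":0},{"dx":0.004,"dy":0.037,"dz":0.004,"spin":0,"grip":0},{"dx":0.004,"dy":0.037,"dz":0.004,"spin":0,"grip":0},{"dx":0.004,"dy":0.037,"dz":0.004,"spin":0,"grip":0},{"dx":0.004,"dy":0.037,"dz":0.004,"spin":0,"grip":0}]}}

```text
t: 10.25
position: [0.47, 0.4199, 0.1498]
tool_rot: [[-0.953, -0.284, 0.109], [-0.284, 0.959, 0.019], [-0.109, -0.013, -0.994]]
force: [0.6, -0.1, 0.1]
finger_gap: 0.0086
```

```bash
python3 - <<'E'
from h import *
f=grab_frame("wrist"); cv2.imwrite("pics/w4.png",f["color"][:, :])
f=grab_frame("side"); cv2.imwrite("pics/s4.png",cv2.resize(f["color"][60:280,80:400],None,fx=2.4,fy=2.4))
plan(.4595,.4122,.06,None,.025)
E
```

```text
t 10.35 p [0.4682 0.4225 0.1491] phi -163.1 gap 0.0088 F [-0.6  0.1 -0.6] n 4
0.005 -0.002 0.022 s 0.000
0.005 -0.002 0.022 s 0.000
0.005 -0.002 0.022 s 0.000
0.005 -0.002 0.022 s 0.000
tilt [0.107 0.02 ] j [ 0.66  0.44 -0.05  0.99 -0.05  0.36]
```

View pics/s4.png

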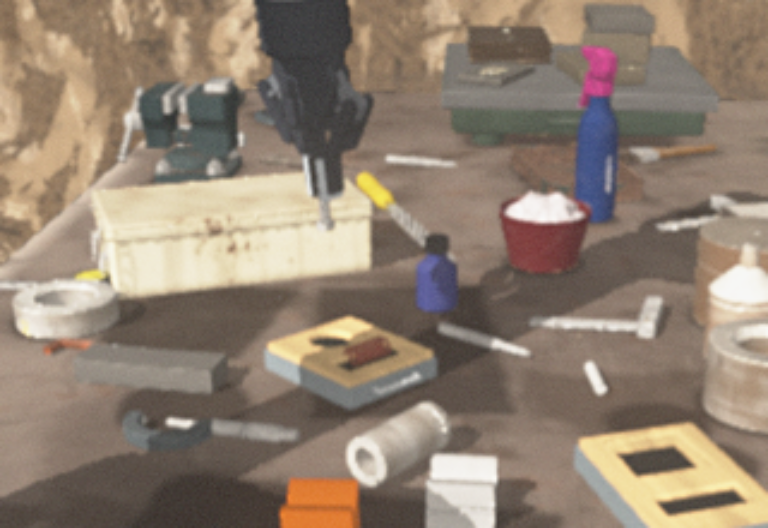

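{"fn": "apply_moves", "kwargs": {"moves": [{"dx":0.005,"dy":-0.002,"dz":0.025,"spin":0,"grip":0},{"dx":0.005,"dy":-0.002,"dz":0.025,"spin":0,"grip":0},{"dx":0.005,"dy":-0.002,"dz":0.025,"spin":0,"grip":0},{"dx":0.003,"dy":-0.001,"dz":0.01,"spin":0,"grip":0},{"dx":0,"dy":0,"dz":0,"spin":0,"grip":0}]}}

```text
t: 10.85
position: [0.4655, 0.4146, 0.069]
tool_rot: [[-0.949, -0.292, 0.117], [-0.291, 0.956, 0.026], [-0.119, -0.009, -0.993]]
force: [-0.1, 0.3, 0.5]
finger_gap: 0.0084
```

```bash
python3 - <<'E'
from h import *
f=grab_frame("wrist"); cv2.imwrite("pics/w5.png",cv2.resize(f["color"][140:420,180:420],None,fx=2,fy=2))
plan(.4595,.4122,.05,None,.02)
E
```

```text
t 10.9 p [0.466  0.415  0.0699] phi -163.0 gap 0.0081 F [-1.1 -0.4 -0.7] n 2
0.005 -0.000 0.009 s 0.000
0.005 -0.000 0.009 s 0.000
tilt [0.118 0.027] j [ 0.65  0.48 -0.2   0.78 -0.05  0.35]
```

View pics/w5.png

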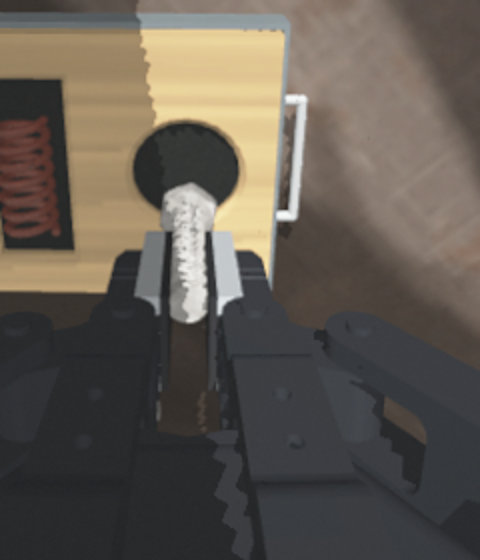

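{"fn": "apply_moves", "kwargs": {"moves": [{"dx":0.002,"dy":0,"dz":0.013,"spin":0,"grip":0},{"dx":0.002,"dy":0,"dz":0.01,"spin":0,"grip":0},{"dx":0,"dy":0,"dz":0.002,"spin":0,"grip":0},{"dx":0,"dy":0,"dz":0,"spin":0,"grip":0},{"dx":0,"dy":0,"dz":0,"spin":0,"grip":0}]}}

```text
t: 11.4
position: [0.4685, 0.4164, 0.0473]
tool_rot: [[-0.949, -0.291, 0.124], [-0.289, 0.957, 0.032], [-0.127, -0.006, -0.992]]
force: [0.2, 0.6, -0.5]
finger_gap: 0.0083
```

```bash
python3 - <<'E'
from h import *
plan(.464,.4145,.0477,None,.02)
E
```

```text
t 11.4 p [0.4685 0.4164 0.0473] phi -163.0 gap 0.0083 F [ 0.2  0.6 -0.5] n 1
0.005 -0.001 -0.001 s 0.000
tilt [0.124 0.032] j [ 0.65  0.5  -0.24  0.72 -0.05  0.35]
```

{"fn": "apply_moves", "kwargs": {"moves": [{"dx":0.006,"dy":-0.001,"dz":0.001,"spin":0,"grip":0},{"dx":0,"dy":0,"dz":0,"spin":0,"grip":0.03},{"dx":0,"dy":0,"dz":0,"spin":0,"grip":0.03},{"dx":0,"dy":0,"dz":-0.03,"spin":0,"grip":0.03},{"dx":0,"dy":0,"dz":-0.05,"spin":0,"grip":0.04}]}}

```text
t: 11.9
position: [0.4493, 0.4081, 0.12]
tool_rot: [[-0.95, -0.291, 0.115], [-0.29, 0.957, 0.024], [-0.117, -0.01, -0.993]]
force: [0.5, 0.5, 1.1]
finger_gap: 0.0401
```

{"fn": "apply_moves", "kwargs": {"moves": [{"dx":0,"dy":0,"dz":-0.05,"spin":0,"grip":0.05},{"dx":0,"dy":0,"dz":-0.05,"spin":0,"grip":0.05},{"dx":0,"dy":-0.02,"dz":-0.02,"spin":0,"grip":0.05},{"dx":0,"dy":-0.03,"dz":0,"spin":0,"grip":0.05},{"dx":0,"dy":-0.03,"dz":0,"spin":0,"grip":0.05}]}}

```text
t: 12.4
position: [0.4582, 0.3307, 0.2517]
tool_rot: [[-0.947, -0.298, 0.121], [-0.296, 0.955, 0.031], [-0.125, -0.006, -0.992]]
force: [-0.5, -0.9, -0.8]
finger_gap: 0.0498
```

```bash
python3 - <<'E'
from h import *
f=grab_frame("wrist"); cv2.imwrite("pics/w6.png",f["color"]); P=cloud(f); z=P[...,2]
rect(P,near(P,.4595,.412,.025)&(z>.03),"bolt"); rect(P,near(P,.4595,.412,.025)&(z>.055),"bolt top")
plan(.4395,.1232,.15,147.4,.045)
E
```

```text
bolt [334, 191, 14, 18, 155] c [462.  413.3] sz [8.7 9.2] ang 23.8 zmed 0.0607
bolt top [337, 197, 11, 12, 95] c [462.1 413.3] sz [8.9 9. ] ang 19.3 zmed 0.0693
t 12.45 p [0.4595 0.3267 0.2519] phi -162.8 gap 0.05 F [ 0.7 -2.9 -0.2] n 7
0.013 -0.027 0.013 s 0.124
0.010 -0.028 0.013 s 0.124
0.006 -0.029 0.013 s 0.124
0.002 -0.030 0.013 s 0.124
-0.001 -0.030 0.013 s 0.124
-0.005 -0.029 0.013 s 0.124
-0.009 -0.029 0.013 s 0.124
tilt [0.123 0.028] j [ 0.53  0.24 -0.06  1.15 -0.04  0.23]
```

```bash
cat > st.py <<'E'
from h import *
s=sensors.get_obs(); j=np.array(s["joint_positions"]); R=np.array(s["tool_rot"])
print(round(s["t"],2),np.round(s["position"],4),"tilt",np.round(R[:2,2],4),"sum",round(j[1]-j[2]+j[3]-np.pi/2,4),"j",np.round(j,4),"tau",np.round(s["joint_torque"],2),"F",np.round(s["force"],1))
E
python3 -c "
from h import *
plan(.42,.10,.22,180,.05)"; python3 st.py
```

```text
t 12.45 p [0.4595 0.3267 0.2519] phi -162.8 gap 0.05 F [ 0.7 -2.9 -0.2] n 5
0.022 -0.041 0.004 s 0.060
0.019 -0.042 0.004 s 0.060
0.017 -0.043 0.004 s 0.060
0.014 -0.044 0.004 s 0.060
0.011 -0.045 0.004 s 0.060
tilt [0.123 0.028] j [ 0.53  0.24 -0.06  1.15 -0.04  0.23]
12.45 [0.4595 0.3267 0.2519] tilt [0.1229 0.0276] sum -0.1205 j [ 0.5266  0.243  -0.0617  1.1455 -0.038   0.2255] tau [  4.35 -37.57  28.61  -2.02   0.77  -0.19] F [ 0.7 -2.9 -0.2]
```

{"fn": "apply_moves", "kwargs": {"moves": [{"dx":0,"dy":0,"dz":0,"spin":0},{"dx":0,"dy":0,"dz":0,"spin":0},{"dx":0,"dy":0,"dz":0,"spin":0},{"dx":0,"dy":0,"dz":0,"spin":0},{"dx":0,"dy":0,"dz":0,"spin":0}]}}

```text
validation failed for argument at $.mo...
```

```bash
python3 st.py
```

```text
12.45 [0.4595 0.3267 0.2519] tilt [0.1229 0.0276] sum -0.1205 j [ 0.5266  0.243  -0.0617  1.1455 -0.038   0.2255] tau [  4.35 -37.57  28.61  -2.02   0.77  -0.19] F [ 0.7 -2.9 -0.2]
```

{"fn": "apply_moves", "kwargs": {"moves": [{"dx":0.022,"dy":-0.041,"dz":0.004,"spin":0.06,"grip":0.05},{"dx":0.019,"dy":-0.042,"dz":0.004,"spin":0.06,"grip":0.05},{"dx":0.017,"dy":-0.043,"dz":0.004,"spin":0.06,"grip":0.05},{"dx":0.014,"dy":-0.044,"dz":0.004,"spin":0.06,"grip":0.05},{"dx":0.011,"dy":-0.045,"dz":0.004,"spin":0.06,"grip":0.05}]}}

```text
t: 12.95
position: [0.4179, 0.0975, 0.219]
tool_rot: [[-0.992, 0.004, 0.126], [0.008, 1.0, 0.03], [-0.125, 0.031, -0.992]]
force: [0.6, -0.3, -0.2]
finger_gap: 0.0498
```

{"fn": "apply_moves", "kwargs": {"moves": [{"dx":0,"dy":0,"dz":0,"spin":0,"grip":0.05},{"dx":0,"dy":0,"dz":0,"spin":0,"grip":0.05},{"dx":0,"dy":0,"dz":0,"spin":0,"grip":0.05},{"dx":0,"dy":0,"dz":0,"spin":0,"grip":0.05},{"dx":0,"dy":0,"dz":0,"spin":0,"grip":0.05}]}}

```text
t: 13.45
position: [0.4155, 0.095, 0.2178]
tool_rot: [[-0.992, 0.011, 0.122], [0.014, 0.999, 0.029], [-0.122, 0.031, -0.992]]
force: [1.1, 0.3, 0.2]
finger_gap: 0.05
```

```bash
python3 st.py
```

```text
13.45 [0.4155 0.095  0.2178] tilt [0.122  0.0292] sum -0.1238 j [ 0.0596 -0.0279 -0.4592  1.0157  0.0219  0.0734] tau [ -0.32 -26.19  27.47  -1.16   0.06  -0.  ] F [1.1 0.3 0.2]
```

{"fn": "apply_moves", "kwargs": {"moves": [{"dx":0,"dy":0,"dz":0,"spin":0,"grip":0.05},{"dx":0,"dy":0,"dz":0,"spin":0,"grip":0.05},{"dx":0,"dy":0,"dz":0,"spin":0,"grip":0.05},{"dx":0,"dy":0,"dz":0,"spin":0,"grip":0.05},{"dx":0,"dy":0,"dz":0,"spin":0,"grip":0.05}]}}

```text
t: 13.95
position: [0.4161, 0.0975, 0.218]
tool_rot: [[-0.992, 0.005, 0.122], [0.009, 1.0, 0.03], [-0.122, 0.031, -0.992]]
force: [0.4, 0.8, -0.5]
finger_gap: 0.0499
```

```bash
python3 st.py
```

```text
13.95 [0.4161 0.0975 0.218 ] tilt [0.1221 0.0301] sum -0.1242 j [ 0.0651 -0.0261 -0.457   1.0157  0.0221  0.0736] tau [  0.04 -26.18  27.57  -1.18   0.08  -0.  ] F [ 0.4  0.8 -0.5]
```

{"fn": "apply_moves", "kwargs": {"moves": [{"dx":0,"dy":0,"dz":-0.006,"spin":0,"grip":0.05},{"dx":0,"dy":0,"dz":-0.006,"spin":0,"grip":0.05},{"dx":0,"dy":0,"dz":-0.006,"spin":0,"grip":0.05},{"dx":0,"dy":0,"dz":-0.006,"spin":0,"grip":0.05},{"dx":0,"dy":0,"dz":-0.006,"spin":0,"grip":0.05}]}}

```text
t: 14.45
position: [0.4119, 0.0962, 0.2501]
tool_rot: [[-0.993, 0.006, 0.122], [0.009, 1.0, 0.03], [-0.121, 0.031, -0.992]]
force: [0.3, 0.0, -0.5]
finger_gap: 0.0498
```

{"fn": "apply_moves", "kwargs": {"moves": [{"dx":0.006,"dy":0,"dz":0,"spin":0,"grip":0.05},{"dx":0.006,"dy":0,"dz":0,"spin":0,"grip":0.05},{"dx":0.006,"dy":0,"dz":0,"spin":0,"grip":0.05},{"dx":0.006,"dy":0,"dz":0,"spin":0,"grip":0.05},{"dx":0.006,"dy":0,"dz":0,"spin":0,"grip":0.05}]}}

```text
t: 14.95
position: [0.3802, 0.0965, 0.247]
tool_rot: [[-0.992, 0.006, 0.123], [0.01, 1.0, 0.03], [-0.123, 0.031, -0.992]]
force: [0.7, 0.2, -0.5]
finger_gap: 0.0499
```

{"fn": "apply_moves", "kwargs": {"moves": [{"dx":-0.006,"dy":0,"dz":0,"spin":0,"grip":0.05},{"dx":-0.006,"dy":0,"dz":0,"spin":0,"grip":0.05},{"dx":-0.006,"dy":0,"dz":0,"spin":0,"grip":0.05},{"dx":-0.006,"dy":0,"dz":0,"spin":0,"grip":0.05},{"dx":-0.006,"dy":0,"dz":0,"spin":0,"grip":0.05}]}}

```text
t: 15.45
position: [0.4113, 0.0962, 0.2504]
tool_rot: [[-0.992, 0.006, 0.123], [0.009, 1.0, 0.03], [-0.122, 0.031, -0.992]]
force: [-0.4, -0.1, -0.3]
finger_gap: 0.0501
```

{"fn": "apply_moves", "kwargs": {"moves": [{"dx":0,"dy":0,"dz":0.05,"spin":0,"grip":0.05},{"dx":0,"dy":0,"dz":0.03,"spin":0,"grip":0.05},{"dx":0,"dy":0,"dz":0,"spin":0,"grip":0.05},{"dx":0,"dy":0,"dz":0,"spin":0,"grip":0.05},{"dx":0,"dy":0,"dz":0,"spin":0,"grip":0.05}]}}

```text
t: 15.95
position: [0.4273, 0.0987, 0.1725]
tool_rot: [[-0.992, 0.006, 0.128], [0.01, 0.999, 0.03], [-0.128, 0.031, -0.991]]
force: [0.1, -0.3, 1.2]
finger_gap: 0.05
```

```bash
python3 st.py
```

```text
15.95 [0.4273 0.0987 0.1725] tilt [0.1285 0.0303] sum -0.1306 j [ 0.0665  0.0201 -0.5343  0.8858  0.0217  0.0761] tau [-2.000e-02 -2.709e+01  2.621e+01 -1.330e+00  7.000e-02  0.000e+00] F [ 0.1 -0.3  1.2]
```

{"fn": "apply_moves", "kwargs": {"moves": [{"dx":0,"dy":0,"dz":-0.05,"spin":0,"grip":0.05},{"dx":0,"dy":0,"dz":-0.05,"spin":0,"grip":0.05},{"dx":0,"dy":0,"dz":0,"spin":0,"grip":0.05},{"dx":0,"dy":0,"dz":0,"spin":0,"grip":0.05},{"dx":0,"dy":0,"dz":0.01,"spin":0,"grip":0.05}]}}

```text
t: 16.45
position: [0.4161, 0.0958, 0.2699]
tool_rot: [[-0.991, 0.006, 0.136], [0.01, 0.999, 0.031], [-0.135, 0.032, -0.99]]
force: [0.7, -0.4, -0.0]
finger_gap: 0.0495
```

{"fn": "apply_moves", "kwargs": {"moves": [{"dx":0,"dy":0,"dz":0.018,"spin":0,"grip":0.05},{"dx":0,"dy":0,"dz":0.018,"spin":0,"grip":0.05},{"dx":0,"dy":0,"dz":0.018,"spin":0,"grip":0.05},{"dx":0,"dy":0,"dz":0.018,"spin":0,"grip":0.05},{"dx":0,"dy":0,"dz":0.018,"spin":0,"grip":0.05}]}}

```text
t: 16.95
position: [0.4269, 0.0986, 0.1729]
tool_rot: [[-0.991, 0.006, 0.133], [0.01, 0.999, 0.03], [-0.132, 0.032, -0.991]]
force: [-1.1, -0.2, -0.6]
finger_gap: 0.0498
```

{"fn": "apply_moves", "kwargs": {"moves": [{"dx":0.05,"dy":0,"dz":0,"spin":0,"grip":0.05},{"dx":0,"dy":0,"dz":0,"spin":0,"grip":0.05},{"dx":-0.017,"dy":0,"dz":0,"spin":0,"grip":0.05},{"dx":-0.017,"dy":0,"dz":0,"spin":0,"grip":0.05},{"dx":-0.017,"dy":0,"dz":0,"spin":0,"grip":0.05}]}}

```text
t: 17.45
position: [0.41, 0.0977, 0.1532]
tool_rot: [[-0.996, 0.006, 0.094], [0.009, 1.0, 0.028], [-0.094, 0.029, -0.995]]
force: [-0.1, -0.2, 0.5]
finger_gap: 0.0502
```

{"fn": "apply_moves", "kwargs": {"moves": [{"dx":-0.05,"dy":0,"dz":0,"spin":0,"grip":0.05},{"dx":0,"dy":0,"dz":0,"spin":0,"grip":0.05},{"dx":0.017,"dy":0,"dz":0,"spin":0,"grip":0.05},{"dx":0.017,"dy":0,"dz":0,"spin":0,"grip":0.05},{"dx":0.017,"dy":0,"dz":0,"spin":0,"grip":0.05}]}}

```text
t: 17.95
position: [0.408, 0.0972, 0.145]
tool_rot: [[-0.997, 0.007, 0.083], [0.01, 1.0, 0.027], [-0.083, 0.028, -0.996]]
force: [-0.8, -0.0, 0.1]
finger_gap: 0.0499
```

```bash
python3 st.py
```

```text
17.95 [0.408  0.0972 0.145 ] tilt [0.0829 0.027 ] sum -0.0847 j [ 0.0662  0.0435 -0.5802  0.8625  0.0215  0.0755] tau [ -0.29 -25.7   26.37  -0.76   0.07  -0.03] F [-0.8 -0.   0.1]
```

{"fn": "apply_moves", "kwargs": {"moves": [{"dx":0.05,"dy":0,"dz":0,"spin":0,"grip":0.05},{"dx":0,"dy":0,"dz":0,"spin":0,"grip":0.05},{"dx":-0.017,"dy":0,"dz":0,"spin":0,"grip":0.05},{"dx":-0.017,"dy":0,"dz":0,"spin":0,"grip":0.05},{"dx":-0.017,"dy":0,"dz":0,"spin":0,"grip":0.05}]}}

```text
t: 18.45
position: [0.3976, 0.0966, 0.1356]
tool_rot: [[-0.998, 0.006, 0.063], [0.008, 1.0, 0.026], [-0.063, 0.026, -0.998]]
force: [-0.2, 0.2, 0.4]
finger_gap: 0.05
```

```bash
python3 st.py
```

```text
18.45 [0.3976 0.0966 0.1356] tilt [0.0635 0.0258] sum -0.0651 j [ 0.0664  0.0486 -0.5997  0.8574  0.0215  0.0744] tau [  0.28 -29.4   23.49  -0.52   0.07   0.03] F [-0.2  0.2  0.4]
```

{"fn": "apply_moves", "kwargs": {"moves": [{"dx":0.05,"dy":0,"dz":0,"spin":0,"grip":0.05},{"dx":0,"dy":0,"dz":0,"spin":0,"grip":0.05},{"dx":-0.018,"dy":0,"dz":-0.003,"spin":0,"grip":0.05},{"dx":-0.018,"dy":0,"dz":-0.003,"spin":0,"grip":0.05},{"dx":-0.018,"dy":0,"dz":-0.003,"spin":0,"grip":0.05}]}}

```text
t: 18.95
position: [0.3995, 0.0956, 0.1356]
tool_rot: [[-0.999, 0.007, 0.044], [0.009, 1.0, 0.024], [-0.044, 0.025, -0.999]]
force: [0.4, 0.4, 0.2]
finger_gap: 0.0503
```

{"fn": "apply_moves", "kwargs": {"moves": [{"dx":0.05,"dy":0,"dz":0,"spin":0,"grip":0.05},{"dx":0,"dy":0,"dz":0,"spin":0,"grip":0.05},{"dx":-0.018,"dy":0,"dz":-0.003,"spin":0,"grip":0.05},{"dx":-0.018,"dy":0,"dz":-0.003,"spin":0,"grip":0.05},{"dx":-0.018,"dy":0,"dz":-0.003,"spin":0,"grip":0.05}]}}

```text
t: 19.45
position: [0.4008, 0.0946, 0.1362]
tool_rot: [[-1.0, 0.008, 0.024], [0.009, 1.0, 0.023], [-0.024, 0.023, -0.999]]
force: [-0.2, -0.2, 0.5]
finger_gap: 0.0498
```

{"fn": "apply_moves", "kwargs": {"moves": [{"dx":0.05,"dy":0,"dz":0,"spin":0,"grip":0.05},{"dx":0,"dy":0,"dz":0,"spin":0,"grip":0.05},{"dx":-0.018,"dy":0,"dz":-0.003,"spin":0,"grip":0.05},{"dx":-0.018,"dy":0,"dz":-0.003,"spin":0,"grip":0.05},{"dx":-0.018,"dy":0,"dz":-0.003,"spin":0,"grip":0.05}]}}

```text
t: 19.95
position: [0.4005, 0.0937, 0.1367]
tool_rot: [[-1.0, 0.008, 0.003], [0.008, 1.0, 0.021], [-0.003, 0.022, -1.0]]
force: [0.2, 0.3, -0.1]
finger_gap: 0.0499
```

```bash
python3 st.py; python3 -c "
from h import *
plan(.4395,.1232,.12,147.4,.025)"
```

```text
19.95 [0.4005 0.0937 0.1367] tilt [0.0035 0.0215] sum -0.0048 j [ 0.0591  0.1034 -0.533   0.9297  0.0212  0.0675] tau [ 2.100e-01 -3.154e+01  2.305e+01 -1.500e-01  7.000e-02  3.000e-02] F [ 0.2  0.3 -0.1]
t 19.95 p [0.4005 0.0937 0.1367] phi 179.5 gap 0.0499 F [ 0.2  0.3 -0.1] n 5
-0.008 0.006 0.003 s 0.112
-0.007 0.007 0.003 s 0.112
-0.006 0.007 0.003 s 0.112
-0.005 0.008 0.003 s 0.112
-0.004 0.009 0.003 s 0.112
tilt [0.003 0.021] j [ 0.06  0.1  -0.53  0.93  0.02  0.07]
```

{"fn": "apply_moves", "kwargs": {"moves": [{"dx":-0.008,"dy":0.006,"dz":0.003,"spin":0.112,"grip":0.07},{"dx":-0.007,"dy":0.007,"dz":0.003,"spin":0.112,"grip":0.07},{"dx":-0.006,"dy":0.007,"dz":0.003,"spin":0.112,"grip":0.07},{"dx":-0.005,"dy":0.008,"dz":0.003,"spin":0.112,"grip":0.07},{"dx":-0.004,"dy":0.009,"dz":0.003,"spin":0.112,"grip":0.07}]}}

```text
t: 20.45
position: [0.4464, 0.1236, 0.1215]
tool_rot: [[-0.83, 0.558, 0.006], [0.558, 0.83, 0.021], [0.007, 0.021, -1.0]]
force: [1.1, 0.7, 0.1]
finger_gap: 0.0699
```

```bash
python3 -c "
from h import *
plan(.4395,.1232,.05,147.4,.02)"
```

```text
t 20.45 p [0.4464 0.1236 0.1215] phi 146.1 gap 0.0699 F [1.1 0.7 0.1] n 4
0.001 -0.001 0.018 s -0.006
0.001 -0.001 0.018 s -0.006
0.001 -0.001 0.018 s -0.006
0.001 -0.001 0.018 s -0.006
tilt [0.006 0.021] j [ 0.12  0.21 -0.44  0.91  0.02  0.71]
```

{"fn": "apply_moves", "kwargs": {"moves": [{"dx":0.001,"dy":-0.001,"dz":0.018,"spin":-0.006,"grip":0.07},{"dx":0.001,"dy":-0.001,"dz":0.018,"spin":-0.006,"grip":0.07},{"dx":0.002,"dy":-0.001,"dz":0.018,"spin":-0.006,"grip":0.07},{"dx":0.002,"dy":-0.001,"dz":0.018,"spin":0,"grip":0.07},{"dx":0,"dy":0,"dz":0,"spin":0,"grip":0.07}]}}

```text
t: 20.95
position: [0.4452, 0.1261, 0.046]
tool_rot: [[-0.84, 0.543, 0.009], [0.543, 0.84, 0.022], [0.005, 0.023, -1.0]]
force: [0.0, -0.1, 0.7]
finger_gap: 0.07
```

```bash
python3 -c "
from h import *
plan(.4395,.1232,.010,147.4,.02)"
```

```text
t 20.95 p [0.4452 0.1261 0.046 ] phi 147.1 gap 0.07 F [ 0.  -0.1  0.7] n 2
0.002 -0.003 0.018 s -0.002
0.002 -0.003 0.018 s -0.002
tilt [0.009 0.022] j [ 0.12  0.3  -0.56  0.71  0.02  0.7 ]
```

{"fn": "apply_moves", "kwargs": {"moves": [{"dx":0.004,"dy":-0.003,"dz":0.018,"spin":0,"grip":0.07},{"dx":0.002,"dy":-0.003,"dz":0.018,"spin":0,"grip":0.07},{"dx":0,"dy":0,"dz":0,"spin":0,"grip":0.04},{"dx":0,"dy":0,"dz":0,"spin":0,"grip":0.03},{"dx":0,"dy":0,"dz":0,"spin":0,"grip":0.03}], "force": 70}}

```text
t: 21.45
position: [0.4416, 0.125, 0.0122]
tool_rot: [[-0.84, 0.543, 0.012], [0.543, 0.84, 0.021], [0.001, 0.024, -1.0]]
force: [0.2, 0.4, -3.6]
finger_gap: 0.0427
```

```bash
python3 -c "
from h import *
plan(.4395,.1232,.10,147.4,.02)"
```

```text
t 21.45 p [0.4416 0.125  0.0122] phi 147.1 gap 0.0427 F [ 0.2  0.4 -3.6] n 5
0.000 -0.000 -0.018 s -0.001
0.000 -0.000 -0.018 s -0.001
0.000 -0.000 -0.018 s -0.001
0.000 -0.000 -0.018 s -0.001
0.000 -0.000 -0.018 s -0.001
tilt [0.012 0.021] j [ 0.12  0.34 -0.61  0.61  0.02  0.7 ]
```

{"fn": "apply_moves", "kwargs": {"moves": [{"dx":0,"dy":0,"dz":-0.012,"spin":0,"grip":0.03},{"dx":0,"dy":0,"dz":-0.02,"spin":0,"grip":0.03},{"dx":0,"dy":0,"dz":-0.02,"spin":0,"grip":0.03},{"dx":0,"dy":0,"dz":-0.02,"spin":0,"grip":0.03},{"dx":0,"dy":0,"dz":-0.02,"spin":0,"grip":0.03}]}}

```text
t: 21.95
position: [0.4388, 0.1229, 0.1076]
tool_rot: [[-0.84, 0.543, 0.007], [0.543, 0.84, 0.021], [0.006, 0.021, -1.0]]
force: [0.3, 0.2, -4.7]
finger_gap: 0.0427
```

```bash
python3 -c "
from h import *
plan(.5895,.1012,.10,170,.018)"
```

```text
t 21.95 p [0.4388 0.1229 0.1076] phi 147.1 gap 0.0427 F [ 0.3  0.2 -4.7] n 9
-0.015 0.007 0.001 s -0.044
-0.016 0.006 0.001 s -0.044
-0.016 0.006 0.001 s -0.044
-0.016 0.005 0.001 s -0.044
-0.016 0.004 0.001 s -0.044
-0.017 0.003 0.001 s -0.044
-0.017 0.003 0.001 s -0.044
-0.017 0.002 0.001 s -0.044
-0.017 0.001 0.001 s -0.044
tilt [0.007 0.021] j [ 0.12  0.21 -0.48  0.87  0.02  0.69]
```

Held (about 3.7–4.7 N of weight shows). Carrying it over the pocket.

{"fn": "apply_moves", "kwargs": {"moves": [{"dx":-0.015,"dy":0.007,"dz":0.001,"spin":-0.044,"grip":0.03},{"dx":-0.016,"dy":0.006,"dz":0.001,"spin":-0.044,"grip":0.03},{"dx":-0.016,"dy":0.006,"dz":0.001,"spin":-0.044,"grip":0.03},{"dx":-0.016,"dy":0.005,"dz":0.001,"spin":-0.044,"grip":0.03},{"dx":-0.016,"dy":0.004,"dz":0.001,"spin":-0.044,"grip":0.03}]}}

```text
t: 22.45
position: [0.5256, 0.1117, 0.1104]
tool_rot: [[-0.942, 0.337, 0.013], [0.337, 0.941, 0.023], [-0.005, 0.026, -1.0]]
force: [0.4, 0.0, -3.4]
finger_gap: 0.0429
```

{"fn": "apply_moves", "kwargs": {"moves": [{"dx":-0.017,"dy":0.003,"dz":0.001,"spin":-0.044,"grip":0.03},{"dx":-0.017,"dy":0.003,"dz":0.001,"spin":-0.044,"grip":0.03},{"dx":-0.017,"dy":0.002,"dz":0.001,"spin":-0.044,"grip":0.03},{"dx":-0.017,"dy":0.001,"dz":0.001,"spin":-0.044,"grip":0.03},{"dx":0,"dy":0,"dz":0,"spin":0,"grip":0.03}]}}

```text
t: 22.95
position: [0.5986, 0.1012, 0.1093]
tool_rot: [[-0.987, 0.159, 0.015], [0.16, 0.987, 0.023], [-0.011, 0.025, -1.0]]
force: [-0.1, -0.5, -3.2]
finger_gap: 0.0427
```

```bash
python3 -c "
from h import *
f=grab_frame('wrist'); cv2.imwrite('pics/w7.png',f['color'])
P=cloud(f); z=P[...,2]
rect(P,near(P,.577,.031,.05)&(z<.0205)&(z>.012),'trough'); rect(P,near(P,.584,.069,.1)&(z>.018)&(z<.03),'A')
plan(.5895,.1012,.055,170,.018)"
```

```text
trough [160, 173, 39, 78, 2506] c [578.2  30.8] sz [26.5 64.3] ang 79.8 zmed 0.0184
A [132, 151, 189, 117, 12357] c [583.8  69. ] sz [144.6  95.2] ang 80.2 zmed 0.0231
t 23.0 p [0.5972 0.1015 0.1092] phi 170.8 gap 0.0427 F [ 0.8  1.  -4. ] n 4
0.002 -0.001 0.014 s 0.003
0.002 -0.001 0.014 s 0.003
0.002 -0.001 0.014 s 0.003
0.002 -0.001 0.014 s 0.003
tilt [0.013 0.023] j [ 0.05  0.48 -0.08  0.99  0.02  0.21]
```

View pics/w7.png

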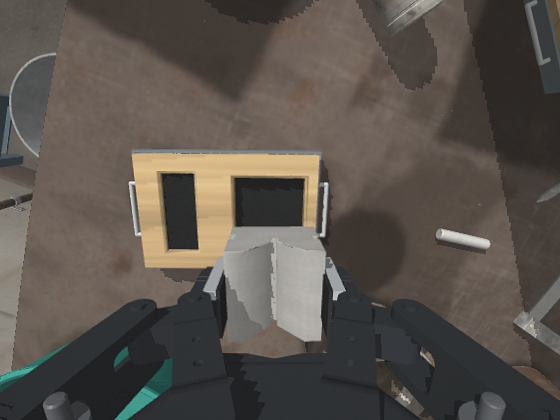

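{"fn": "apply_moves", "kwargs": {"moves": [{"dx":0.003,"dy":-0.001,"dz":0.014,"spin":0.006,"grip":0.03},{"dx":0.003,"dy":-0.001,"dz":0.014,"spin":0.006,"grip":0.03},{"dx":0.003,"dy":-0.001,"dz":0.014,"spin":0,"grip":0.03},{"dx":0.002,"dy":-0.001,"dz":0.014,"spin":0,"grip":0.03},{"dx":0,"dy":0,"dz":0,"spin":0,"grip":0.03}]}}

```text
t: 23.5
position: [0.5813, 0.1018, 0.053]
tool_rot: [[-0.985, 0.175, 0.009], [0.175, 0.984, 0.024], [-0.005, 0.026, -1.0]]
force: [0.1, 0.7, -3.0]
finger_gap: 0.0431
```

```bash
python3 -c "
from h import *
plan(.5895,.1012,.026,170,.018)"
```

```text
t 23.5 p [0.5813 0.1018 0.053 ] phi 169.9 gap 0.0431 F [ 0.1  0.7 -3. ] n 2
-0.004 0.000 0.014 s -0.001
-0.004 0.000 0.014 s -0.001
tilt [0.009 0.024] j [ 0.05  0.51 -0.2   0.86  0.02  0.23]
```

{"fn": "apply_moves", "kwargs": {"moves": [{"dx":-0.005,"dy":0,"dz":0,"spin":0,"grip":0.03},{"dx":-0.004,"dy":0,"dz":0.002,"spin":0,"grip":0.03},{"dx":0,"dy":0,"dz":0.004,"spin":0,"grip":0.03},{"dx":0,"dy":0,"dz":0.004,"spin":0,"grip":0.03},{"dx":0,"dy":0,"dz":0,"spin":0,"grip":0.03}]}}

```text
t: 24.0
position: [0.5921, 0.1008, 0.0455]
tool_rot: [[-0.984, 0.175, 0.013], [0.175, 0.984, 0.025], [-0.008, 0.027, -1.0]]
force: [-0.5, -0.8, -3.6]
finger_gap: 0.0429
```

```bash
python3 -c "
from h import *
plan(.5895,.1012,.026,170,.018)"
```

```text
t 24.0 p [0.5921 0.1008 0.0455] phi 169.9 gap 0.0429 F [-0.5 -0.8 -3.6] n 2
0.001 -0.000 0.010 s -0.001
0.001 -0.000 0.010 s -0.001
tilt [0.013 0.025] j [ 0.05  0.53 -0.18  0.85  0.02  0.23]
```

{"fn": "apply_moves", "kwargs": {"moves": [{"dx":0.001,"dy":0,"dz":0.006,"spin":0,"grip":0.03},{"dx":0.001,"dy":0,"dz":0.006,"spin":0,"grip":0.03},{"dx":0,"dy":0,"dz":0.005,"spin":0,"grip":0.03},{"dx":0,"dy":0,"dz":0.003,"spin":0,"grip":0.03},{"dx":0,"dy":0,"dz":0,"spin":0,"grip":0.03}]}}

```text
t: 24.5
position: [0.5903, 0.1017, 0.0237]
tool_rot: [[-0.984, 0.175, 0.013], [0.175, 0.984, 0.025], [-0.008, 0.027, -1.0]]
force: [0.7, 0.3, -3.4]
finger_gap: 0.0428
```

```bash
python3 -c "
from h import *
plan(.5895,.1012,.0242,170,.018)"
```

```text
t 24.5 p [0.5903 0.1017 0.0237] phi 169.9 gap 0.0428 F [ 0.7  0.3 -3.4] n 1
0.001 -0.001 -0.001 s -0.002
tilt [0.013 0.025] j [ 0.05  0.55 -0.21  0.8   0.02  0.23]
```

{"fn": "apply_moves", "kwargs": {"moves": [{"dx":0,"dy":0,"dz":0.002,"spin":0,"grip":0.03},{"dx":0,"dy":0,"dz":0,"spin":0,"grip":0.06},{"dx":0,"dy":0,"dz":0,"spin":0,"grip":0.065},{"dx":0,"dy":0,"dz":-0.01,"spin":0,"grip":0.065},{"dx":0,"dy":0,"dz":-0.02,"spin":0,"grip":0.065}]}}

```text
t: 25.0
position: [0.5902, 0.1011, 0.0546]
tool_rot: [[-0.984, 0.175, 0.014], [0.176, 0.984, 0.025], [-0.009, 0.027, -1.0]]
force: [0.2, 0.1, 0.1]
finger_gap: 0.0649
```

{"fn": "apply_moves", "kwargs": {"moves": [{"dx":0,"dy":0,"dz":-0.02,"spin":0,"grip":0.065},{"dx":0.01,"dy":0,"dz":-0.02,"spin":0,"grip":0.065},{"dx":0.02,"dy":0,"dz":-0.02,"spin":0,"grip":0.065},{"dx":0.02,"dy":0.02,"dz":-0.02,"spin":0,"grip":0.065},{"dx":0.02,"dy":0.02,"dz":0,"spin":0,"grip":0.065}]}}

```text
t: 25.5
position: [0.5323, 0.1497, 0.1454]
tool_rot: [[-0.983, 0.181, 0.027], [0.181, 0.983, 0.025], [-0.022, 0.03, -0.999]]
force: [1.0, -0.2, -0.4]
finger_gap: 0.0651
```

```bash
python3 -c "
from h import *
f=grab_frame('wrist'); cv2.imwrite('pics/w8.png',f['color']); f=grab_frame('top'); P=cloud(f); z=P[...,2]
rect(P,near(P,.5895,.1012,.04)&(z>.03)&(z<.06),'vee'); rect(P,near(P,.5895,.1012,.04)&(z>.041)&(z<.06),'vee top',2)
rect(P,near(P,.432,.211,.06)&(z>.006)&(z<.05),'bush')
plan(.4323,.2112,.12,205.1,.02)"
```

```text
bush [247, 222, 34, 44, 762] c [432.5 210.2] sz [78.  37.2] ang 25.2 zmed 0.0331
t 25.6 p [0.5292 0.1513 0.1433] phi 169.8 gap 0.0647 F [ 1.1 -0.9 -0.7] n 6
0.018 0.007 0.004 s -0.103
0.017 0.009 0.004 s -0.103
0.016 0.010 0.004 s -0.103
0.015 0.012 0.004 s -0.103
0.014 0.013 0.004 s -0.103
0.012 0.015 0.004 s -0.103
tilt [0.022 0.026] j [ 0.15  0.34 -0.2   1.    0.02  0.33]
```

{"fn": "apply_moves", "kwargs": {"moves": [{"dx":0.018,"dy":0.007,"dz":0.004,"spin":-0.103,"grip":0.06},{"dx":0.017,"dy":0.009,"dz":0.004,"spin":-0.103,"grip":0.06},{"dx":0.016,"dy":0.01,"dz":0.004,"spin":-0.103,"grip":0.06},{"dx":0.015,"dy":0.012,"dz":0.004,"spin":-0.103,"grip":0.06},{"dx":0.014,"dy":0.013,"dz":0.004,"spin":-0.103,"grip":0.06}]}}

```text
t: 26.1
position: [0.4508, 0.2003, 0.1255]
tool_rot: [[-0.937, -0.348, 0.032], [-0.347, 0.937, 0.026], [-0.039, 0.013, -0.999]]
force: [0.4, -0.3, -0.1]
finger_gap: 0.0599
```

```bash
python3 -c "
from h import *
plan(.4324,.2108,.06,205.1,.02)
f=grab_frame('side'); cv2.imwrite('pics/s9.png',cv2.resize(f['color'][150:330,230:430],None,fx=3,fy=3)); P=cloud(f); z=P[...,2]
rect(P,near(P,.5895,.1012,.05)&(z>.03)&(z<.06),'vee')"
```

```text
t 26.1 p [0.4508 0.2003 0.1255] phi -159.7 gap 0.0599 F [ 0.4 -0.3 -0.1] n 4
0.004 0.004 0.016 s -0.021
0.004 0.004 0.016 s -0.021
0.004 0.004 0.016 s -0.021
0.004 0.004 0.016 s -0.021
tilt [0.032 0.026] j [ 0.28  0.24 -0.39  0.9   0.02 -0.08]
vee [338, 229, 35, 22, 553] c [592.4  99.8] sz [48.3 47.9] ang 79.0 zmed 0.0411
```

View pics/s9.png

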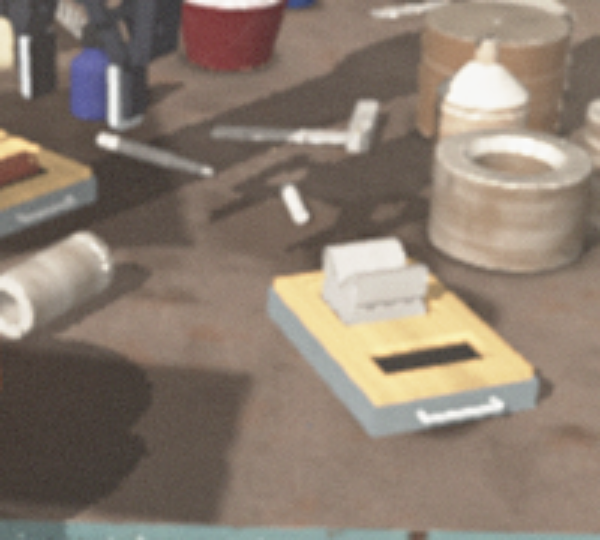

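{"fn": "apply_moves", "kwargs": {"moves": [{"dx":0.004,"dy":0.004,"dz":0.016,"spin":-0.021,"grip":0.06},{"dx":0.004,"dy":0.004,"dz":0.016,"spin":-0.021,"grip":0.06},{"dx":0.004,"dy":0.004,"dz":0.016,"spin":-0.021,"grip":0.06},{"dx":0.004,"dy":0.004,"dz":0.016,"spin":-0.021,"grip":0.06},{"dx":0,"dy":0,"dz":0,"spin":0,"grip":0.06}]}}

```text
t: 26.65
position: [0.4316, 0.2108, 0.0608]
tool_rot: [[-0.903, -0.428, 0.034], [-0.427, 0.904, 0.026], [-0.042, 0.009, -0.999]]
force: [-0.7, -0.2, -0.9]
finger_gap: 0.0601
```

```bash
python3 -c "
from h import *
plan(.4324,.2108,.008,205.1,.018)"
```

```text
t 26.65 p [0.4316 0.2108 0.0608] phi -154.7 gap 0.0601 F [-0.7 -0.2 -0.9] n 3
0.000 -0.000 0.018 s 0.001
0.000 -0.000 0.018 s 0.001
0.000 -0.000 0.018 s 0.001
tilt [0.034 0.026] j [ 0.31  0.29 -0.53  0.72  0.01 -0.13]
```

{"fn": "apply_moves", "kwargs": {"moves": [{"dx":0.001,"dy":0,"dz":0.018,"spin":0,"grip":0.06},{"dx":0.001,"dy":0,"dz":0.018,"spin":0,"grip":0.06},{"dx":0.001,"dy":0,"dz":0.018,"spin":0,"grip":0.06},{"dx":0,"dy":0,"dz":0,"spin":0,"grip":0.03},{"dx":0,"dy":0,"dz":0,"spin":0,"grip":0.03}], "force": 70}}

```text
t: 27.15
position: [0.4383, 0.2109, 0.0107]
tool_rot: [[-0.906, -0.421, 0.042], [-0.421, 0.907, 0.028], [-0.05, 0.007, -0.999]]
force: [-1.1, 2.6, 5.1]
finger_gap: 0.0356
```

```bash
python3 st.py; python3 -c "
from h import *
plan(.4324,.2108,.008,205.1,.018)"
```

```text
27.15 [0.4383 0.2109 0.0107] tilt [0.0425 0.0278] sum -0.049 j [ 0.3092  0.3585 -0.5818  0.5816  0.0136 -0.1253] tau [-1.550e+00 -3.424e+01  1.907e+01 -1.860e+00 -5.900e-01 -3.000e-02] F [-1.1  2.6  5.1]
t 27.15 p [0.4383 0.2109 0.0107] phi -155.1 gap 0.0356 F [-1.1  2.6  5.1] n 1
0.006 0.002 0.002 s -0.003
tilt [0.042 0.028] j [ 0.31  0.36 -0.58  0.58  0.01 -0.13]
```

{"fn": "apply_moves", "kwargs": {"moves": [{"dx":0,"dy":0,"dz":0,"spin":0,"grip":0.055},{"dx":0,"dy":0,"dz":0,"spin":0,"grip":0.055},{"dx":0.005,"dy":0,"dz":0.005,"spin":0,"grip":0.055},{"dx":0.002,"dy":0,"dz":0.003,"spin":0,"grip":0.055},{"dx":0,"dy":0,"dz":0,"spin":0,"grip":0.055}]}}

```text
t: 27.65
position: [0.4362, 0.2085, 0.006]
tool_rot: [[-0.906, -0.42, 0.05], [-0.419, 0.908, 0.029], [-0.057, 0.006, -0.998]]
force: [-0.5, 0.5, -0.1]
finger_gap: 0.0547
```

```bash
python3 st.py; python3 -c "
from h import *
f=grab_frame('wrist'); cv2.imwrite('pics/w9.png',f['color'])
plan(.4324,.2108,.004,205.1,.018)"
```

```text
27.65 [0.4362 0.2085 0.006 ] tilt [0.0498 0.0293] sum -0.0563 j [ 0.3062  0.356  -0.6031  0.5554  0.0129 -0.1267] tau [-3.000e-02 -3.836e+01  2.014e+01 -6.600e-01  4.000e-02 -0.000e+00] F [-0.5  0.5 -0.1]
t 27.7 p [0.4362 0.2085 0.0061] phi -155.2 gap 0.0551 F [-1.2  0.2 -0.4] n 1
0.003 0.004 0.002 s -0.005
tilt [0.05  0.029] j [ 0.31  0.36 -0.6   0.56  0.01 -0.13]
```

View pics/w9.png

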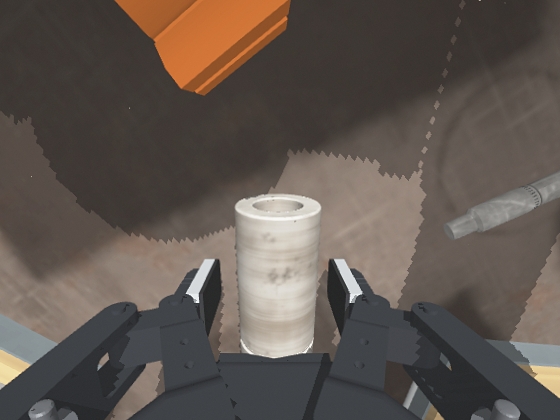

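{"fn": "apply_moves", "kwargs": {"moves": [{"dx":0.004,"dy":0.003,"dz":0.003,"spin":0,"grip":0.055},{"dx":0,"dy":0,"dz":0.001,"spin":0,"grip":0.045},{"dx":0,"dy":0,"dz":0,"spin":0,"grip":0.03},{"dx":0,"dy":0,"dz":0,"spin":0,"grip":0.03},{"dx":0,"dy":0,"dz":0,"spin":0,"grip":0.03}]}}

```text
t: 28.2
position: [0.4315, 0.2093, 0.0019]
tool_rot: [[-0.906, -0.42, 0.051], [-0.419, 0.908, 0.028], [-0.058, 0.004, -0.998]]
force: [0.1, 0.2, 0.4]
finger_gap: 0.0361
```

```bash
python3 st.py;python3 -c "
from h import *
plan(.4324,.2108,.004,205.1,.018)"
```

```text
28.2 [0.4315 0.2093 0.0019] tilt [0.0508 0.0277] sum -0.0569 j [ 0.3123  0.3559 -0.6179  0.5402  0.0108 -0.1203] tau [  0.18 -37.92  19.74  -0.6    0.13  -0.04] F [0.1 0.2 0.4]
t 28.2 p [0.4315 0.2093 0.0019] phi -155.2 gap 0.0361 F [0.1 0.2 0.4] n 1
-0.002 0.001 -0.002 s -0.005
tilt [0.051 0.028] j [ 0.31  0.36 -0.62  0.54  0.01 -0.12]
```

{"fn": "apply_moves", "kwargs": {"moves": [{"dx":0,"dy":0,"dz":0,"spin":0,"grip":0.05},{"dx":0,"dy":0.001,"dz":-0.004,"spin":0,"grip":0.05},{"dx":0,"dy":0,"dz":0,"spin":0,"grip":0.03},{"dx":0,"dy":0,"dz":0,"spin":0,"grip":0.03},{"dx":0,"dy":0,"dz":0,"spin":0,"grip":0.03}]}}

```text
t: 28.7
position: [0.4309, 0.2099, 0.0065]
tool_rot: [[-0.906, -0.42, 0.051], [-0.419, 0.908, 0.027], [-0.058, 0.003, -0.998]]
force: [-0.0, 0.3, -2.3]
finger_gap: 0.0361
```

```bash
python3 st.py
```

```text
28.7 [0.4309 0.2099 0.0065] tilt [0.051  0.0269] sum -0.0569 j [ 0.3145  0.3485 -0.6134  0.5521  0.0098 -0.1181] tau [ 1.800e-01 -3.908e+01  2.037e+01 -3.000e-01  1.200e-01 -2.000e-02] F [-0.   0.3 -2.3]
```

{"fn": "apply_moves", "kwargs": {"moves": [{"dx":0,"dy":0,"dz":-0.01,"spin":0,"grip":0.03},{"dx":0,"dy":0,"dz":-0.02,"spin":0,"grip":0.03},{"dx":0,"dy":0,"dz":-0.025,"spin":0,"grip":0.03},{"dx":0,"dy":0,"dz":-0.025,"spin":0,"grip":0.03},{"dx":0,"dy":0,"dz":-0.025,"spin":0,"grip":0.03}]}}

```text
t: 29.2
position: [0.4174, 0.2048, 0.1097]
tool_rot: [[-0.907, -0.42, 0.033], [-0.419, 0.908, 0.022], [-0.039, 0.006, -0.999]]
force: [1.8, -0.4, -4.8]
finger_gap: 0.0359
```

```bash
python3 st.py; python3 -c "
from h import *
plan(.5895,.1012,.13,170,.02)"
```

```text
29.2 [0.4174 0.2048 0.1097] tilt [0.0332 0.0221] sum -0.0384 j [ 0.3122  0.2046 -0.4883  0.8395  0.0108 -0.1208] tau [ 1.200e-01 -3.566e+01  2.458e+01 -1.370e+00  5.000e-02  1.000e-02] F [ 1.8 -0.4 -4.8]
t 29.2 p [0.4174 0.2048 0.1097] phi -155.2 gap 0.0359 F [ 1.8 -0.4 -4.8] n 11
-0.010 -0.015 -0.002 s 0.055
-0.011 -0.015 -0.002 s 0.055
-0.012 -0.014 -0.002 s 0.055
-0.013 -0.013 -0.002 s 0.055
-0.013 -0.012 -0.002 s 0.055
-0.014 -0.012 -0.002 s 0.055
-0.015 -0.011 -0.002 s 0.055
-0.015 -0.010 -0.002 s 0.055
-0.016 -0.009 -0.002 s 0.055
-0.016 -0.008 -0.002 s 0.055
-0.017 -0.007 -0.002 s 0.055
tilt [0.033 0.022] j [ 0.31  0.2  -0.49  0.84  0.01 -0.12]
```

{"fn": "apply_moves", "kwargs": {"moves": [{"dx":-0.01,"dy":-0.015,"dz":-0.002,"spin":0.055,"grip":0.03},{"dx":-0.011,"dy":-0.015,"dz":-0.002,"spin":0.055,"grip":0.03},{"dx":-0.012,"dy":-0.014,"dz":-0.002,"spin":0.055,"grip":0.03},{"dx":-0.013,"dy":-0.013,"dz":-0.002,"spin":0.055,"grip":0.03},{"dx":-0.013,"dy":-0.012,"dz":-0.002,"spin":0.055,"grip":0.03}]}}

```text
t: 29.7
position: [0.4956, 0.1554, 0.1232]
tool_rot: [[-0.989, -0.146, 0.031], [-0.145, 0.989, 0.023], [-0.034, 0.018, -0.999]]
force: [-0.8, -0.2, -4.8]
finger_gap: 0.0359
```

{"fn": "apply_moves", "kwargs": {"moves": [{"dx":-0.014,"dy":-0.012,"dz":-0.002,"spin":0.055,"grip":0.03},{"dx":-0.015,"dy":-0.011,"dz":-0.002,"spin":0.055,"grip":0.03},{"dx":-0.015,"dy":-0.01,"dz":-0.002,"spin":0.055,"grip":0.03},{"dx":-0.016,"dy":-0.009,"dz":-0.002,"spin":0.055,"grip":0.03},{"dx":-0.016,"dy":-0.008,"dz":-0.002,"spin":0.055,"grip":0.03}]}}

```text
t: 30.2
position: [0.5735, 0.1018, 0.1292]
tool_rot: [[-0.989, 0.147, 0.021], [0.148, 0.989, 0.021], [-0.017, 0.024, -1.0]]
force: [0.6, -0.2, -4.0]
finger_gap: 0.0357
```

```bash
python3 st.py; python3 -c "
from h import *
f=grab_frame('wrist'); cv2.imwrite('pics/w10.png',f['color']); P=cloud(f); z=P[...,2]
rect(P,near(P,.5895,.1012,.04)&(z>.04)&(z<.06),'vee top w',3)
f=grab_frame('side'); P=cloud(f); z=P[...,2]
rect(P,near(P,.5895,.1012,.04)&(z>.03)&(z<.06),'vee side')
f=grab_frame('top'); P=cloud(f); z=P[...,2]
rect(P,near(P,.5895,.1012,.04)&(z>.03)&(z<.06),'vee top',2)
plan(.5895,.1012,.07,170,.02)"
```

```text
30.2 [0.5735 0.1018 0.1292] tilt [0.0208 0.0208] sum -0.0219 j [ 0.0563  0.4192 -0.1256  1.004   0.0196  0.2047] tau [ 7.300e-01 -5.092e+01  2.628e+01 -5.200e-01  5.000e-02 -3.200e-01] F [ 0.6 -0.2 -4. ]
vee side [338, 229, 35, 22, 554] c [592.2  99.2] sz [48.7 47.7] ang 79.1 zmed 0.041
vee top [304, 159, 8, 15, 90] c [582.7 118.3] sz [14.1 24.9] ang 79.5 zmed 0.0444
t 30.35 p [0.5739 0.1019 0.1294] phi 171.6 gap 0.0362 F [ 0.2  0.3 -4.7] n 4
-0.004 0.000 0.015 s 0.007
-0.004 0.000 0.015 s 0.007
-0.004 0.000 0.015 s 0.007
-0.004 0.000 0.015 s 0.007
tilt [0.022 0.021] j [ 0.06  0.42 -0.13  1.    0.02  0.2 ]
```

View pics/w10.png

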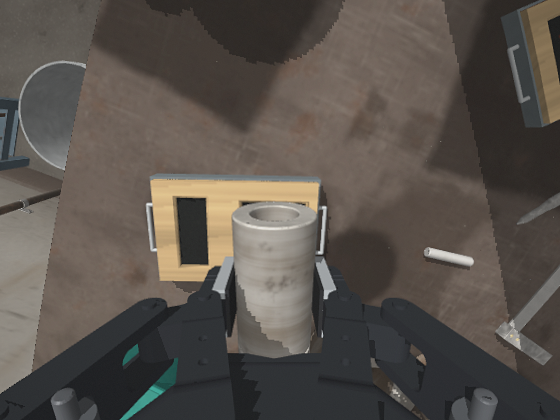

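{"fn": "apply_moves", "kwargs": {"moves": [{"dx":-0.004,"dy":0,"dz":0.015,"spin":0.007,"grip":0.03},{"dx":-0.004,"dy":0,"dz":0.015,"spin":0.007,"grip":0.03},{"dx":-0.004,"dy":0,"dz":0.015,"spin":0.007,"grip":0.03},{"dx":-0.004,"dy":0,"dz":0.015,"spin":0.007,"grip":0.03},{"dx":0,"dy":0,"dz":0,"spin":0,"grip":0.03}]}}

```text
t: 30.85
position: [0.5864, 0.1014, 0.0636]
tool_rot: [[-0.985, 0.173, 0.013], [0.173, 0.985, 0.022], [-0.009, 0.024, -1.0]]
force: [-0.5, 0.5, -3.2]
finger_gap: 0.0358
```

```bash
python3 st.py; python3 -c "
from h import *
plan(.590,.1011,.0495,170,.02)"
```

```text
30.85 [0.5864 0.1014 0.0636] tilt [0.0131 0.0219] sum -0.0142 j [ 0.0536  0.503  -0.1741  0.8795  0.0211  0.2276] tau [-1.800e-01 -5.236e+01  2.682e+01 -1.020e+00  1.000e-01  2.000e-02] F [-0.5  0.5 -3.2]
t 30.85 p [0.5864 0.1014 0.0636] phi 170.0 gap 0.0358 F [-0.5  0.5 -3.2] n 1
-0.003 -0.000 0.014 s 0.001
tilt [0.013 0.022] j [ 0.05  0.5  -0.17  0.88  0.02  0.23]
```

{"fn": "apply_moves", "kwargs": {"moves": [{"dx":-0.003,"dy":0,"dz":0.005,"spin":0,"grip":0.03},{"dx":-0.001,"dy":0,"dz":0.005,"spin":0,"grip":0.03},{"dx":0,"dy":0,"dz":0.004,"spin":0,"grip":0.03},{"dx":0,"dy":0,"dz":0,"spin":0,"grip":0.03},{"dx":0,"dy":0,"dz":0,"spin":0,"grip":0.03}]}}

```text
t: 31.35
position: [0.5902, 0.1017, 0.0499]
tool_rot: [[-0.985, 0.171, 0.013], [0.172, 0.985, 0.022], [-0.009, 0.024, -1.0]]
force: [0.1, 0.5, -4.1]
finger_gap: 0.0359
```

```bash
python3 st.py
```

```text
31.35 [0.5902 0.1017 0.0499] tilt [0.0133 0.022 ] sum -0.0145 j [ 0.0536  0.5228 -0.1801  0.8534  0.0213  0.2261] tau [  0.   -52.61  25.33  -0.17   0.09   0.  ] F [ 0.1  0.5 -4.1]
```

{"fn": "apply_moves", "kwargs": {"moves": [{"dx":0,"dy":0,"dz":0.002,"spin":0,"grip":0.03},{"dx":0,"dy":0,"dz":0,"spin":0,"grip":0.03},{"dx":0,"dy":0,"dz":0,"spin":0,"grip":0.05},{"dx":0,"dy":0,"dz":0,"spin":0,"grip":0.055},{"dx":0,"dy":0,"dz":-0.01,"spin":0,"grip":0.055}]}}

```text
t: 31.85
position: [0.5918, 0.1015, 0.0602]
tool_rot: [[-0.985, 0.171, 0.017], [0.172, 0.985, 0.022], [-0.013, 0.025, -1.0]]
force: [-0.5, -0.5, -0.2]
finger_gap: 0.0552
```

{"fn": "apply_moves", "kwargs": {"moves": [{"dx":0,"dy":0,"dz":-0.02,"spin":0,"grip":0.055},{"dx":0,"dy":0,"dz":-0.025,"spin":0,"grip":0.055},{"dx":0,"dy":0,"dz":-0.025,"spin":0,"grip":0.055},{"dx":0,"dy":0.01,"dz":-0.02,"spin":-0.1,"grip":0.05},{"dx":0,"dy":0.02,"dz":0,"spin":-0.1,"grip":0.05}]}}

```text
t: 32.35
position: [0.5948, 0.1284, 0.1594]
tool_rot: [[-0.999, -0.032, 0.023], [-0.031, 0.999, 0.023], [-0.023, 0.022, -0.999]]
force: [0.6, -0.0, -0.2]
finger_gap: 0.0501
```

```bash
python3 st.py; python3 -c "
from h import *
plan(.645,.262,.14,248,.02)
for c in ('side','top'):
  f=grab_frame(c); P=cloud(f); z=P[...,2]
  if c=='side': cv2.imwrite('pics/s11.png',cv2.resize(f['color'][150:330,230:430],None,fx=3,fy=3))
  rect(P,near(P,.5895,.1012,.05)&(z>.06)&(z<.09),'bush '+c)
"
```

```text
32.35 [0.5948 0.1284 0.1594] tilt [0.0225 0.0226] sum -0.0246 j [0.098  0.449  0.0018 1.099  0.0203 0.0669] tau [-2.210e+00 -4.993e+01  2.545e+01  5.200e-01 -1.000e-02  5.200e-01] F [ 0.6 -0.  -0.2]
t 32.35 p [0.5948 0.1284 0.1594] phi -178.2 gap 0.0501 F [ 0.6 -0.  -0.2] n 9
-0.006 0.015 0.003 s -0.128
-0.008 0.014 0.003 s -0.128
-0.010 0.013 0.003 s -0.128
-0.011 0.011 0.003 s -0.128
-0.012 0.010 0.003 s -0.128
-0.014 0.008 0.003 s -0.128
-0.014 0.006 0.003 s -0.128
-0.015 0.004 0.003 s -0.128
-0.016 0.002 0.003 s -0.128
tilt [0.023 0.023] j [0.1  0.45 0.   1.1  0.02 0.07]
bush side [332, 216, 50, 20, 702] c [592.9  96.7] sz [37.5 80.4] ang 75.9 zmed 0.0718
bush top [306, 143, 24, 37, 641] c [587.5 102.1] sz [37.9 69.2] ang 79.6 zmed 0.0747
```

View pics/s11.png

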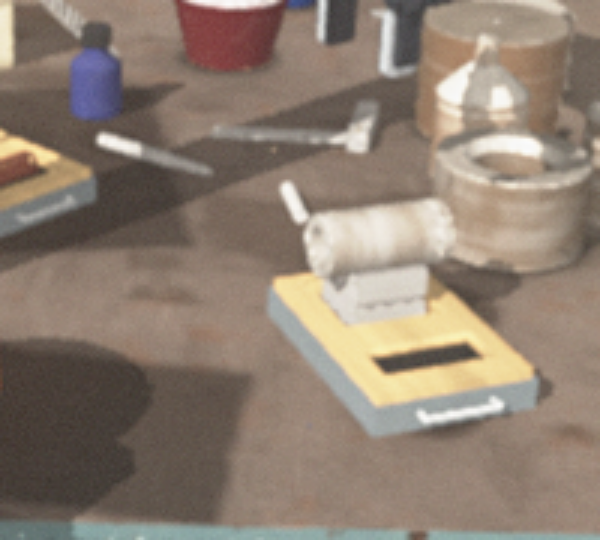

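{"fn": "apply_moves", "kwargs": {"moves": [{"dx":-0.006,"dy":0.015,"dz":0.003,"spin":-0.128,"grip":0.04},{"dx":-0.008,"dy":0.014,"dz":0.003,"spin":-0.128,"grip":0.04},{"dx":-0.01,"dy":0.013,"dz":0.003,"spin":-0.128,"grip":0.04},{"dx":-0.011,"dy":0.011,"dz":0.003,"spin":-0.128,"grip":0.04},{"dx":-0.012,"dy":0.01,"dz":0.003,"spin":-0.128,"grip":0.04}]}}

```text
t: 32.95
position: [0.622, 0.2042, 0.1456]
tool_rot: [[-0.774, -0.632, 0.021], [-0.632, 0.775, 0.021], [-0.029, 0.003, -1.0]]
force: [-0.6, 0.6, -0.0]
finger_gap: 0.04
```

{"fn": "apply_moves", "kwargs": {"moves": [{"dx":-0.014,"dy":0.008,"dz":0.003,"spin":-0.128,"grip":0.04},{"dx":-0.014,"dy":0.006,"dz":0.003,"spin":-0.128,"grip":0.04},{"dx":-0.015,"dy":0.004,"dz":0.003,"spin":-0.128,"grip":0.04},{"dx":-0.016,"dy":0.002,"dz":0.003,"spin":-0.128,"grip":0.04},{"dx":0,"dy":0,"dz":0,"spin":0,"grip":0.04}]}}

```text
t: 33.45
position: [0.645, 0.2637, 0.1335]
tool_rot: [[-0.353, -0.936, 0.018], [-0.936, 0.353, 0.018], [-0.023, -0.01, -1.0]]
force: [-0.2, -0.5, -0.3]
finger_gap: 0.0398
```

```bash
python3 st.py; python3 -c "
from h import *
f=grab_frame('wrist'); P=cloud(f); z=P[...,2]; cv2.imwrite('pics/w12.png',f['color']); b=(f['color'].min(2)>130)
m=near(P,.647,.272,.045)
rect(P,m&(z>.004)&(z<.02),'pin'); rect(P,m&b&(z<.02),'pin b'); print(nets.look_for('wrist','pin_centre')[:2])
rect(P,near(P,.5895,.1012,.06)&(z>.06)&(z<.09),'bush')
plan(.647,.2725,.05,248.5,.02)
"
```

```text
33.45 [0.645  0.2637 0.1335] tilt [0.0179 0.0181] sum -0.0224 j [ 0.2916  0.6475  0.2678  1.1687  0.0122 -0.9185] tau [  0.53 -58.39  27.43  -0.35   0.14  -0.44] F [-0.2 -0.5 -0.3]
pin [269, 191, 12, 53, 547] c [648.3 271.9] sz [50.3 10. ] ang 67.9 zmed 0.0087
pin b [270, 190, 11, 54, 516] c [647.2 272.3] sz [50.4  9.5] ang 67.7 zmed 0.0088
[{'box': [268.5, 189.7, 12.6, 52.6], 'confidence': 0.85}]
bush [203, 0, 50, 10, 267] c [619.7 115.9] sz [ 3.5 30. ] ang 74.2 zmed 0.0642
t 33.55 p [0.6447 0.2621 0.134 ] phi -110.9 gap 0.0398 F [ 0.3  0.7 -0.4] n 5
-0.002 0.000 0.017 s 0.002
-0.002 0.001 0.017 s 0.002
-0.002 0.001 0.017 s 0.002
-0.002 0.001 0.017 s 0.002
-0.002 0.001 0.017 s 0.002
tilt [0.018 0.017] j [ 0.29  0.65  0.27  1.17  0.01 -0.92]
```

{"fn": "apply_moves", "kwargs": {"moves": [{"dx":-0.002,"dy":0,"dz":0.017,"spin":0.006,"grip":0.035},{"dx":-0.002,"dy":0,"dz":0.017,"spin":0.006,"grip":0.035},{"dx":-0.002,"dy":0.001,"dz":0.017,"spin":0.006,"grip":0.035},{"dx":-0.002,"dy":0.001,"dz":0.017,"spin":0.006,"grip":0.035},{"dx":-0.001,"dy":0,"dz":0.017,"spin":0,"grip":0.035}]}}

```text
t: 34.05
position: [0.6506, 0.2672, 0.0524]
tool_rot: [[-0.397, -0.917, 0.026], [-0.917, 0.398, 0.017], [-0.025, -0.017, -1.0]]
force: [0.0, -0.2, -0.3]
finger_gap: 0.0349
```

```bash
python3 -c "
from h import *
plan(.6478,.272,.003,247.8,.02)
"
```

```text
t 34.05 p [0.6506 0.2672 0.0524] phi -113.4 gap 0.0349 F [ 0.  -0.2 -0.3] n 3
-0.001 0.002 0.016 s -0.007
-0.001 0.002 0.016 s -0.007
-0.001 0.002 0.016 s -0.007
tilt [0.026 0.017] j [ 0.3   0.7   0.15  0.99  0.01 -0.87]
```

{"fn": "apply_moves", "kwargs": {"moves": [{"dx":-0.001,"dy":0.002,"dz":0.016,"spin":-0.007,"grip":0.03},{"dx":-0.001,"dy":0.002,"dz":0.016,"spin":-0.007,"grip":0.03},{"dx":-0.001,"dy":0.002,"dz":0.015,"spin":-0.007,"grip":0.03},{"dx":0,"dy":0,"dz":0,"spin":0,"grip":0.03},{"dx":0,"dy":0,"dz":0,"spin":0,"grip":0.03}]}}

```text
t: 34.55
position: [0.6449, 0.2661, 0.0029]
tool_rot: [[-0.394, -0.919, 0.021], [-0.919, 0.395, 0.013], [-0.02, -0.014, -1.0]]
force: [0.8, -0.3, -0.2]
finger_gap: 0.0299
```

```bash
python3 -c "
from h import *
plan(.6478,.272,.003,247.8,.02)
"
```

```text
t 34.55 p [0.6449 0.2661 0.0029] phi -113.2 gap 0.0299 F [ 0.8 -0.3 -0.2] n 1
-0.007 -0.000 0.000 s -0.018
tilt [0.021 0.013] j [ 0.3   0.74  0.08  0.89  0.01 -0.87]
```

{"fn": "apply_moves", "kwargs": {"moves": [{"dx":-0.006,"dy":0,"dz":0,"spin":-0.018,"grip":0.03},{"dx":0,"dy":0,"dz":0,"spin":0,"grip":0.0},{"dx":0,"dy":0,"dz":0,"spin":0,"grip":0.0},{"dx":0,"dy":0,"dz":0,"spin":0,"grip":0.0},{"dx":0,"dy":0,"dz":0,"spin":0,"grip":0.0}], "force": 40}}

```text
t: 35.05
position: [0.6503, 0.2717, 0.0073]
tool_rot: [[-0.379, -0.925, 0.027], [-0.925, 0.38, 0.014], [-0.023, -0.019, -1.0]]
force: [-0.5, 0.2, -0.9]
finger_gap: 0.0064
```

```bash
python3 st.py
```

```text
35.05 [0.6503 0.2717 0.0073] tilt [0.0267 0.0139] sum -0.0297 j [ 0.3036  0.7436  0.1051  0.9026  0.0053 -0.878 ] tau [-1.000e-02 -6.053e+01  2.490e+01 -2.900e-01  2.000e-02 -0.000e+00] F [-0.5  0.2 -0.9]
```

{"fn": "apply_moves", "kwargs": {"moves": [{"dx":0,"dy":0,"dz":-0.015,"spin":0,"grip":0},{"dx":0,"dy":0,"dz":-0.025,"spin":0,"grip":0},{"dx":0,"dy":0,"dz":-0.025,"spin":0,"grip":0},{"dx":0,"dy":0,"dz":-0.025,"spin":0,"grip":0},{"dx":0,"dy":0,"dz":-0.025,"spin":0,"grip":0}]}}

```text
t: 35.55
position: [0.6435, 0.2691, 0.125]
tool_rot: [[-0.379, -0.925, 0.018], [-0.925, 0.38, 0.011], [-0.017, -0.013, -1.0]]
force: [1.2, 1.0, 0.3]
finger_gap: 0.0063
```

```bash
python3 -c "
from h import *
plan(.577,.06,.15,170,.028)
"
```

```text
t 35.55 p [0.6435 0.2691 0.125 ] phi -112.3 gap 0.0063 F [1.2 1.  0.3] n 10
0.022 -0.002 -0.003 s 0.136
0.021 -0.005 -0.003 s 0.136
0.021 -0.008 -0.003 s 0.136
0.019 -0.010 -0.003 s 0.136
0.018 -0.013 -0.003 s 0.136
0.016 -0.015 -0.003 s 0.136
0.014 -0.017 -0.003 s 0.136
0.011 -0.019 -0.003 s 0.136
0.009 -0.020 -0.003 s 0.136
0.006 -0.021 -0.003 s 0.136
tilt [0.018 0.011] j [ 0.3   0.65  0.26  1.15  0.01 -0.88]
```

{"fn": "apply_moves", "kwargs": {"moves": [{"dx":0.022,"dy":-0.002,"dz":-0.005,"spin":0.136,"grip":0},{"dx":0.021,"dy":-0.005,"dz":-0.005,"spin":0.136,"grip":0},{"dx":0.021,"dy":-0.008,"dz":-0.005,"spin":0.136,"grip":0},{"dx":0.019,"dy":-0.01,"dz":-0.004,"spin":0.136,"grip":0},{"dx":0.018,"dy":-0.013,"dz":-0.003,"spin":0.136,"grip":0}]}}

```text
t: 36.05
position: [0.6134, 0.1653, 0.1583]
tool_rot: [[-0.886, -0.462, 0.036], [-0.462, 0.887, 0.016], [-0.039, -0.002, -0.999]]
force: [0.8, -0.0, -0.9]
finger_gap: 0.0061
```

{"fn": "apply_moves", "kwargs": {"moves": [{"dx":0.016,"dy":-0.015,"dz":-0.003,"spin":0.136,"grip":0},{"dx":0.014,"dy":-0.017,"dz":-0.003,"spin":0.136,"grip":0},{"dx":0.011,"dy":-0.019,"dz":-0.003,"spin":0.136,"grip":0},{"dx":0.009,"dy":-0.02,"dz":-0.003,"spin":0.136,"grip":0},{"dx":0.006,"dy":-0.021,"dz":-0.003,"spin":0.136,"grip":0}]}}

```text
t: 36.55
position: [0.5744, 0.058, 0.178]
tool_rot: [[-0.973, 0.226, 0.043], [0.227, 0.974, 0.016], [-0.038, 0.026, -0.999]]
force: [0.1, -0.2, -1.3]
finger_gap: 0.006
```

```bash
python3 -c "
from h import *
f=grab_frame('wrist'); cv2.imwrite('pics/w13.png',f['color']); P=cloud(f); z=P[...,2]
rect(P,near(P,.577,.031,.05)&(z<.0205)&(z>.012),'trough')
rect(P,near(P,.5895,.1012,.06)&(z>.06)&(z<.09),'bush')
plan(.5777,.031,.06,170,.02)
"
```

```text
trough [230, 178, 31, 61, 1491] c [578.4  30.5] sz [26.6 64.7] ang 80.7 zmed 0.0184
bush [299, 175, 44, 91, 3607] c [592.2 100.8] sz [37.6 77.8] ang 79.9 zmed 0.0767
t 36.6 p [0.5736 0.055  0.1786] phi 166.5 gap 0.0059 F [-1.2 -3.  -0. ] n 7
-0.001 -0.004 0.017 s -0.009
-0.001 -0.004 0.017 s -0.009
-0.001 -0.004 0.017 s -0.009
-0.001 -0.004 0.017 s -0.009
-0.001 -0.004 0.017 s -0.009
-0.001 -0.004 0.017 s -0.009
-0.001 -0.004 0.017 s -0.009
tilt [0.043 0.014] j [-0.02  0.36 -0.08  1.09  0.01  0.21]
```

View pics/w13.png

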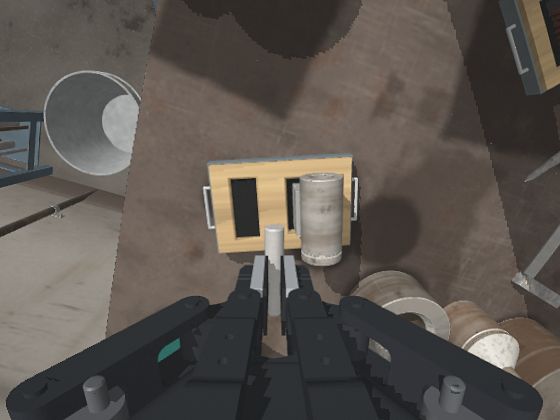

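{"fn": "apply_moves", "kwargs": {"moves": [{"dx":-0.001,"dy":-0.005,"dz":0.022,"spin":-0.013,"grip":0},{"dx":0,"dy":-0.005,"dz":0.022,"spin":-0.013,"grip":0},{"dx":0,"dy":-0.005,"dz":0.022,"spin":-0.013,"grip":0},{"dx":0,"dy":-0.005,"dz":0.022,"spin":-0.013,"grip":0},{"dx":0,"dy":-0.005,"dz":0.022,"spin":-0.01,"grip":0}], "force": 25}}

```text
t: 37.1
position: [0.5833, 0.0325, 0.0811]
tool_rot: [[-0.984, 0.163, 0.07], [0.164, 0.986, 0.013], [-0.067, 0.024, -0.997]]
force: [0.6, 0.4, -0.8]
finger_gap: 0.0058
```

```bash
python3 -c "
from h import *
plan(.5777,.031,.03,170,.012)
"
```

```text
t 37.1 p [0.5833 0.0325 0.0811] phi 170.5 gap 0.0058 F [ 0.6  0.4 -0.8] n 5
0.002 -0.001 0.010 s 0.002
0.002 -0.001 0.010 s 0.002
0.002 -0.001 0.010 s 0.002
0.002 -0.001 0.010 s 0.002
0.002 -0.001 0.010 s 0.002
tilt [0.07  0.013] j [-0.06  0.42 -0.26  0.82  0.02  0.1 ]
```

{"fn": "apply_moves", "kwargs": {"moves": [{"dx":0.002,"dy":-0.001,"dz":0.01,"spin":0,"grip":0},{"dx":0.002,"dy":0,"dz":0.01,"spin":0,"grip":0},{"dx":0.002,"dy":0,"dz":0.01,"spin":0,"grip":0},{"dx":0.002,"dy":0,"dz":0.01,"spin":0,"grip":0},{"dx":0.002,"dy":0,"dz":0.008,"spin":0,"grip":0}]}}

```text
t: 37.6
position: [0.5772, 0.0346, 0.0318]
tool_rot: [[-0.984, 0.161, 0.072], [0.163, 0.987, 0.013], [-0.069, 0.025, -0.997]]
force: [0.1, -0.0, 0.1]
finger_gap: 0.006
```

```bash
python3 -c "
from h import *
plan(.5777,.031,.0275,170,.012)
"
```

```text
t 37.6 p [0.5772 0.0346 0.0318] phi 170.6 gap 0.006 F [ 0.1 -0.   0.1] n 1
-0.001 -0.004 0.004 s 0.011
tilt [0.072 0.013] j [-0.06  0.46 -0.34  0.7   0.02  0.1 ]
```

{"fn": "apply_moves", "kwargs": {"moves": [{"dx":0,"dy":-0.004,"dz":0.003,"spin":0,"grip":0},{"dx":0,"dy":0,"dz":0.002,"spin":0,"grip":0},{"dx":0,"dy":0,"dz":0,"spin":0,"grip":0.02},{"dx":0,"dy":0,"dz":0,"spin":0,"grip":0.022},{"dx":0,"dy":0,"dz":-0.01,"spin":0,"grip":0.022}]}}

```text
t: 38.1
position: [0.5751, 0.0305, 0.0354]
tool_rot: [[-0.984, 0.161, 0.07], [0.162, 0.987, 0.014], [-0.066, 0.025, -0.997]]
force: [-0.9, 0.3, -0.5]
finger_gap: 0.0218
```

{"fn": "apply_moves", "kwargs": {"moves": [{"dx":0,"dy":0,"dz":-0.025,"spin":0,"grip":0.025},{"dx":0,"dy":0,"dz":-0.03,"spin":0,"grip":0.025},{"dx":0.01,"dy":0,"dz":-0.04,"spin":0,"grip":0.025},{"dx":0.02,"dy":0,"dz":-0.04,"spin":0,"grip":0.025},{"dx":0.03,"dy":0,"dz":-0.04,"spin":0,"grip":0.025}]}}

```text
t: 38.6
position: [0.5038, 0.0375, 0.2112]
tool_rot: [[-0.984, 0.162, 0.068], [0.163, 0.986, 0.014], [-0.065, 0.025, -0.998]]
force: [0.6, -0.2, 0.2]
finger_gap: 0.025
```

{"fn": "apply_moves", "kwargs": {"moves": [{"dx":0.03,"dy":-0.03,"dz":0,"spin":0,"grip":0.025},{"dx":0.03,"dy":-0.03,"dz":0,"spin":0,"grip":0.025},{"dx":0.03,"dy":-0.03,"dz":0,"spin":0,"grip":0.025},{"dx":0.02,"dy":-0.03,"dz":0,"spin":0,"grip":0.025},{"dx":0,"dy":0,"dz":0,"spin":0,"grip":0.025}]}}

```text
t: 39.1
position: [0.3757, -0.0652, 0.2131]
tool_rot: [[-0.983, 0.157, 0.091], [0.158, 0.987, 0.009], [-0.089, 0.023, -0.996]]
force: [0.6, 0.6, 0.7]
finger_gap: 0.025
```

```bash
python3 st.py; cat > chk.py <<'E'
from h import *
A=(np.array([583.8,68.8]),-10.); B=(np.array([466.7,387.]),16.7)
f=grab_frame("top"); P=cloud(f); z=P[...,2]; im=f["color"]
cv2.imwrite("pics/final.png",cv2.resize(im[80:360,130:430],None,fx=2.14,fy=2.14,interpolation=cv2.INTER_CUBIC))
def rel(nm,bd,m):
    k,l,st,c=cv2.connectedComponentsWithStats(m.astype(np.uint8))
    if k<2: print(nm,"none"); return
    i=1+np.argmax(st[1:,4]); q=P[l==i]
    r=cv2.minAreaRect((q[:,:2]*1000).astype(np.float32)); a=np.radians(bd[1]); d=np.array(r[0])-bd[0]
    print(nm,"in board",np.round([d[0]*np.cos(a)+d[1]*np.sin(a),-d[0]*np.sin(a)+d[1]*np.cos(a)],1),"sz",np.round(r[1],1),"ang-board",round((r[2]-bd[1])%90,1),"z max/med",np.round(np.percentile(q[:,2],95)*1000,1),np.round(np.median(q[:,2])*1000,1))
rel("pin",A,near(P,.577,.031,.045)&(z>.0255)&(z<.04))
rel("bush",A,near(P,.59,.101,.055)&(z>.055)&(z<.1))
rel("spring",B,near(P,.475,.362,.035)&(z>.027)&(z<.05))
rel("bolt",B,near(P,.46,.412,.03)&(z>.05)&(z<.08))
rect(P,near(P,.33,.32,.09)&(z>.005)&(z<.03),"mic now"); P0=np.load("top0.npy"); rect(P0,near(P0,.33,.32,.09)&(P0[...,2]>.005)&(P0[...,2]<.03),"mic 0")
f=grab_frame("side"); P=cloud(f); z=P[...,2]; cv2.imwrite("pics/sfinal.png",cv2.resize(f["color"][150:330,150:430],None,fx=2.8,fy=2.8,interpolation=cv2.INTER_CUBIC))
rel("vee side",A,near(P,.59,.101,.04)&(z>.026)&(z<.05))
rel("pin side",A,near(P,.577,.031,.045)&(z>.0255)&(z<.04)); rel("bush side",A,near(P,.59,.101,.055)&(z>.055)&(z<.1))
E
python3 chk.py
```

```text
39.1 [ 0.3757 -0.0652  0.2131] tilt [0.0914 0.009 ] sum -0.082 j [-0.373  -0.0838 -0.5188  1.0537  0.0417 -0.2128] tau [ -0.88 -23.21  26.79  -0.67  -0.07  -0.29] F [0.6 0.6 0.7]
pin in board [ -2.6 -37.4] sz [ 8.6 48.4] ang-board 3.4 z max/med 29.1 26.9
bush in board [ 2.6 33.2] sz [38.1 79.4] ang-board 89.3 z max/med 79.0 75.0
spring in board [  8.2 -24.8] sz [21.7 16.2] ang-board 2.1 z max/med 37.3 33.2
bolt in board [ 1.6 26.4] sz [7.9 8.3] ang-board 74.1 z max/med 71.7 67.0
mic now [184, 272, 47, 62, 597] c [315.  312.8] sz [ 42.4 139.1] ang 54.3 zmed 0.0099
mic 0 [184, 272, 47, 62, 591] c [314.9 312.9] sz [ 42.2 139.1] ang 54.5 zmed 0.01
vee side in board [-2.3 22. ] sz [35.4 75.3] ang-board 68.4 z max/med 49.2 40.9
pin side in board [ -0.3 -40.9] sz [ 9.2 50.7] ang-board 89.9 z max/med 28.1 26.7
bush side in board [ 4.1 30.1] sz [39.3 79.5] ang-board 88.4 z max/med 78.0 70.1
```

View pics/sfinal.png

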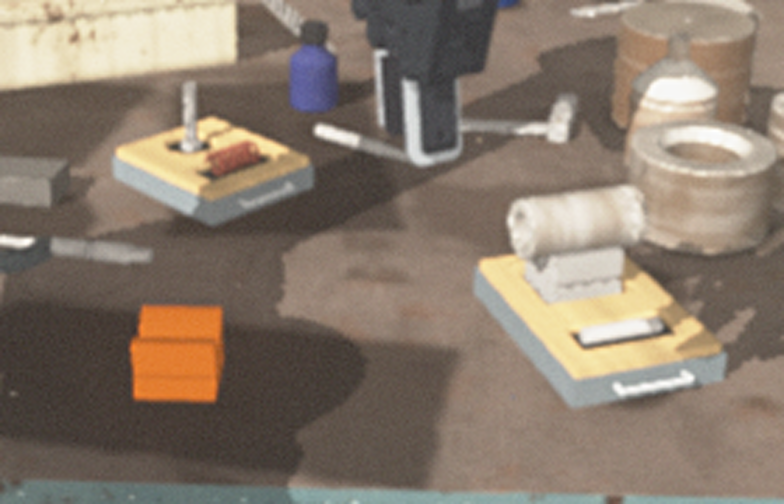

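View pics/final.png

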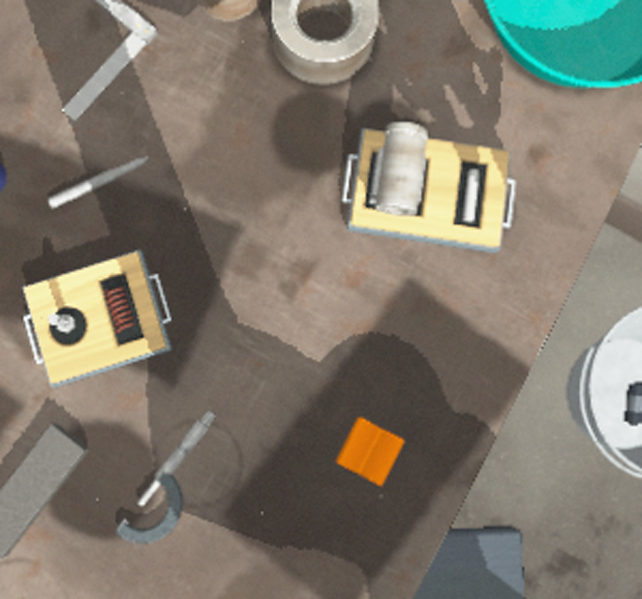

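```bash
python3 -c "
from plant import order
print(order.sign_off())"
```

```text
the job is handed in; nothing more can be done
None
```

Both kits are made up and the job is handed in at about 39 s on the robot's clock. The hand-in gives no verdict, so I can't confirm it passed.

| Part | Last check, board frame (mm) | Target (mm) |
|---|---|---|
| Bush, x / y | 2.6 / 33.2, top at 79 | 0 / 33, top at 80 |
| Pin, x / y | -2.6 / -37.4, top at 29 | 0 / -38, top at 29 |
| Spring, x / y | 0.3 / -26.2 (wrist picture just after release) | 0 / -26 |
| Bolt, x / y | 1.6 / 26.4, top at about 70 when placed | 0 / 26, top at 70 |

- **Vee block:** it sits vee-up in the pocket with its top near 48–49 mm (48 expected). In the last pictures the bush hides part of it. Its position therefore rests on where it was released and on a side view taken before the bush went on.
- **Bush:** its axis is less than 1° off the board's x in the top view and about 1.6° off in the side view.
- **Micrometer:** it moved about 0.1 mm; the orange look-alike was not handled.

**Checks that disagreed:**
- In the last top view only about half of the spring registered in the depth data, which gave an off-centre x of 8 mm. The picture shows the spring properly in its trough.
- The side camera's readings differ from the top camera's by 2–4 mm.

**During the work:**
- The tool slowly tilted as it moved, up to about 7.5°. I brought it back near vertical before handling the heavy parts.
- The bush had to be gripped again at a better height.
- The pin was held near its top edge and crept slightly in the fingers, but it landed flat.

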